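# Sort left- and right-hand egg-tray runners into a clamped bin shuttle

### The arm

A 6-joint arm with a two-finger parallel gripper is mounted at the origin on the work surface. World frame = base frame: x ahead of the robot, y to its left, z up, the work surface at z = 0. Lengths are in m, angles in rad, forces in N, time in s.
With the tool pointing down it reaches from about 0.35 to 0.775 m from the base axis. Payload 5.5 kg.
Tool frame: the origin (TCP) lies midway between the tips of the shut fingers; the grasp point (between the pads) lies 19 mm behind it (grip_point_offset is the distance from the TCP to the grasp point, in m); z points along the fingers, x is the direction in which the jaws open and shut, and the axes are right-handed (so a half turn about z gives the same grasp; the last joint's range is limited). The gripper opens to 85 mm and grips with 20 to 120 N. Pads are 22 mm wide; open, the fingers measure 114 mm over their backs; the gripper's body (76 mm by 85 mm) begins 54 mm behind the grasp point. The pads swing forward as they close: fully open they stand 13 mm farther back than shut.
Start: joints at [1.006, 0.313, 0.046, 1.304, 0, 1.431], TCP at [0.237, 0.524, 0.231] pointing down, gripper open.
Joint ranges: [-2.76, 2.76], [-0.86, 1.69], [-1.03, 1.26], [-2.2, 2.34], [-1.47, 1.5], [-3.14, 3.14]. Speed limits (rad/s): [2.57, 2.57, 3.14, 3.14, 3.14, 3.14].

### API

Orientations are given as a 3x3 rotation matrix whose columns are the frame's x, y, z axes.
In Python, from station import * gives the robot as it stands.
- The arm moves only by the tool send_rows, never from a script. Its argument "rows" is text: rows parted by semicolons, each of 7 numbers parted by spaces: the shift along the world's x, y, z in mm, then the turn, a rotation vector about the world's x, y, z in degrees, then the finger opening in mm, from 0 to 85.4. In form: x y z wx wy wz claw; .... A call has 1 to 8 rows; each row is the pose to reach, as a shift and turn from the pose commanded when the call began; what a row does not reach only later rows make up. A row lasts 1/10 s, in which the tool goes at most 50 mm and 8.59 degrees, less where a joint would pass 70% of its speed; a pose out of reach is approached as far as the arm can. A call with a gripper value outside its range is refused whole. The fingers move at their own pace and stop on an object; "force" is the grip in N (left out, the last holds). Time passes only in rows, so rows that repeat a pose let the fingers close. It gives the time, the measured TCP pose, the force and the opening at its end, in the units of the state.
- read_state(): the state, without advancing time (a new reading comes with each control period).
- grab_frame(name): name is "scene" or "top" or "wrist"; returns a dict with "image" (384x512x3 uint8, blue, green, red), "depth" (384x512 float32, m along the optical axis (not along the pixel's ray), 0 where there is no reading), "K" (3x3 intrinsics, pixels), "world_from_camera" (4x4, takes a point from camera to world coordinates); the wrist camera has in their place "T_tool_cam" (4x4, takes a point from camera to tool coordinates, whose origin is the TCP and whose axes are the tool frame's). Camera axes: x right, y up, looking along -z (the intrinsics and any distortion apply to the point x, -y, -z); pixel columns grow to the right and rows downward; lengths in m; the calibration is good to about 2 mm. A picture is of the moment at which its call begins: read the wrist's pose just before it.
- job_done(): hands the job in, once; it reports no verdict.
The state is a dict: "time_s": time; "q": joint angles; "joint_velocities": joint speeds; "joint_efforts": joint torques, N m; "position": TCP position; "eef_rot": TCP orientation; "ft_force": force on the tool from outside, world axes, zero at the start; "torque": the same for the moment, N m; "finger_gap": finger opening in m.
Only numpy, scipy, OpenCV 4.12 (cv2) and the standard library are available. Lean on these libraries where they do the work, as an engineer would, in place of code of your own. Each camera call takes 0.05 s, during which the arm holds its last target. There are 200 camera calls.

### The job

Unclamp the bin shuttle, slide it along its rail until the yellow pointer stands over the red mark and clamp it again so that it cannot drift. Then sort all the yellow egg-tray runners on the bench into it, left-hand ones inside the blue bin on your left and right-hand ones inside the white bin on your right (a runner is left-handed if, seen from its open end with the ledge at the bottom, its wall is on the left), leaving the eggs, torch and jar where they are.

Things in the scene. Friction and masses are not known exactly. Their poses are not given: they have to be found in the camera images.
- left_1: left-hand runner (may be absent): yellow plastic, 90 x 40 x 34 mm, all plates 8 mm thick: flat ledge 90 x 40, full-length wall on one long edge, end stop closing one end. Seen from the open end, ledge down, the wall is on the left. Origin: centre of the 90 x 40 x 34 box; x to the end stop, z up (ledge z -17 to -9), wall at y = +12 to +20 mm. Starts ledge down, any yaw; about 60 g
- left_2: left-hand runner (may be absent): yellow plastic, 90 x 40 x 34 mm, all plates 8 mm thick: flat ledge 90 x 40, full-length wall on one long edge, end stop closing one end. Seen from the open end, ledge down, the wall is on the left. Origin: centre of the 90 x 40 x 34 box; x to the end stop, z up (ledge z -17 to -9), wall at y = +12 to +20 mm. Starts ledge down, any yaw; about 60 g
- left_3: left-hand runner (may be absent): yellow plastic, 90 x 40 x 34 mm, all plates 8 mm thick: flat ledge 90 x 40, full-length wall on one long edge, end stop closing one end. Seen from the open end, ledge down, the wall is on the left. Origin: centre of the 90 x 40 x 34 box; x to the end stop, z up (ledge z -17 to -9), wall at y = +12 to +20 mm. Starts ledge down, any yaw; about 60 g
- right_1: right-hand runner (may be absent): yellow plastic, 90 x 40 x 34 mm, all plates 8 mm thick: flat ledge 90 x 40, full-length wall on one long edge, end stop closing one end. Seen from the open end, ledge down, the wall is on the right. Origin: centre of the 90 x 40 x 34 box; x to the end stop, z up (ledge z -17 to -9), wall at y = -12 to -20 mm. Starts ledge down, any yaw; about 60 g
- right_2: right-hand runner (may be absent): yellow plastic, 90 x 40 x 34 mm, all plates 8 mm thick: flat ledge 90 x 40, full-length wall on one long edge, end stop closing one end. Seen from the open end, ledge down, the wall is on the right. Origin: centre of the 90 x 40 x 34 box; x to the end stop, z up (ledge z -17 to -9), wall at y = -12 to -20 mm. Starts ledge down, any yaw; about 60 g
- right_3: right-hand runner (may be absent): yellow plastic, 90 x 40 x 34 mm, all plates 8 mm thick: flat ledge 90 x 40, full-length wall on one long edge, end stop closing one end. Seen from the open end, ledge down, the wall is on the right. Origin: centre of the 90 x 40 x 34 box; x to the end stop, z up (ledge z -17 to -9), wall at y = -12 to -20 mm. Starts ledge down, any yaw; about 60 g
- shuttle (a joint): shuttle travel (m): 0 = right end of its rail, up to 0.14 towards the left. Unclamped it slides against about 2 N and stays where left; clamped it holds firm. A grey plate 128 x 308 mm carries two bins, 44 mm apart, the clamp lever between them, on a rail 470 mm long, 14 high, reaching 75 mm to the near and 110 mm to the far side of the bins' centre line
- clamp (a joint): clamp lever (rad): 0 = locked, leaning 0.5 rad away from the robot; 1.0 = unlocked, leaning 0.5 rad towards the robot. It swings over the top in the upright plane across the rail, stays at either end, needs a push of about 4 N at the tip; the clamp bites below about 0.7
- clamp_tip (a point): centre of the red ball, 22 mm across, at the end of the 12 mm thick steel clamp lever; 125 mm from the pivot, 139 mm above the bench at both ends of the swing, 154 mm when upright
- clamp_pivot (a point): pivot of the clamp lever (position only), 29 mm above the bench, between the bins, 30 mm to the far side of their centre line
- handle_top (a point): top centre of the shuttle's handle: a black upright post 18 x 18 mm, 120 mm above the bench, grippable over its upper 90 mm, midway along the shuttle on the robot side, its centre 31 mm in front of the bins. Axes: x across the rail away from the robot, y along the rail to the left, z up
- pointer (a point): tip of the shuttle's small yellow pointer, on the far side of the blue bin, 22 mm above the bench
- mark: flat red mark, 10 mm wide along the rail, on the rail's far edge; its place along the rail differs from start to start. Origin at its middle, y along the rail to the left. The pointer's tip is to stand over it
- left_bin (a point): centre of the inner floor of the blue bin (robot's left), 28 mm above the bench; inside 120 mm across the rail (x) by 124 mm along it (y), walls 4 mm thick, rim 66 mm above the inner floor. Axes: x across the rail away from the robot, y along the rail to the left, z up. Moves with the shuttle
- right_bin (a point): centre of the inner floor of the white bin (robot's right); sizes and axes as the left bin
- egg_tray: bystander: black tray of brown eggs, 240 x 96 mm, 65 mm high; origin under its centre
- torch: bystander: black and orange candling torch lying on its flat foot, 140 mm long, 40 mm high; origin under its middle
- jar: bystander: jar with a blue cap, 60 mm across, 100 mm high; origin under its centre

How it is judged:
By the outcome, as a careful person would: the job done as asked, in the order asked, and still so for the second after the job is handed in, with the robot touching nothing.
Of left_1, left_2, left_3, right_1, right_2, right_3 only 4 to 6 are there at a start; the rules pass over those that are not, and their reading is None.
At some moment in a run one of left_1, left_2, left_3, right_1, right_2, right_3 may be knocked a few centimetres aside while the robot is not near it.
Once in a run the grip may slacken for a moment while it holds something.
It also fails if it takes over 210 s, if anything falls off the work surface, if the arm or the gripper's body presses on something with over 40 N, if the wrist force passes 120 N, or if a joint passes its speed limit or range.

## Working session

There is one attempt and no reset: what is moved stays moved. The work goes in short steps, Python scripts to look and compute and a tool call to move; the robot and the scene stay as the last step left them, time stands still between calls to the robot, and variables do not carry over. Pictures are saved under pics/ and viewed, about 12 in all and at most 16, crops included, and the job is handed in when it is done.

Besides the shell and the picture viewer there is one more tool, called after "Call:" as name(argument=value, ...) on one line, values as JSON. send_rows: Moves the arm, as the interface text tells. Its arguments: {"type":"object","properties":{"rows":{"type":"string"},"force":{"type":"number"}},"required":["rows"]}

```bash
ls; mkdir -p pics; cat > h.py <<'E'
import numpy as np, cv2
from station import *
def world(f):
    K=f["K"];d=f["depth"];h,w=d.shape
    u,v=np.meshgrid(np.arange(w),np.arange(h))
    x=(u-K[0,2])/K[0,0]*d; y=(v-K[1,2])/K[1,1]*d
    P=np.stack([x,-y,-d,np.ones_like(d)],-1)
    T=f.get("world_from_camera")
    if T is None:
        s=f["state"];A=np.eye(4);A[:3,:3]=s["eef_rot"];A[:3,3]=s["position"];T=A@f["T_tool_cam"]
    W=(P@np.array(T).T)[...,:3]; W[d<=0]=np.nan
    return W
def grab(n):
    s=read_state(); f=grab_frame(n); f["state"]=s; return f
E
python3 - <<'E'
from h import *
s=read_state();print(s["time_s"],s["position"],s["eef_rot"])
a=[]
for n in ("top","scene"):
    f=grab(n);a.append(f)
    print(n,f["K"].tolist(),f["world_from_camera"].round(3).tolist(),[k for k in f])
    W=world(f);np.save(n+"_W.npy",W);np.save(n+"_I.npy",f["image"])
    cv2.imwrite(f"pics/{n}0.png",cv2.resize(f["image"],None,fx=1.5,fy=1.5))
E
```

```text
pics
0.0 [0.23668443 0.52345534 0.23039224] [[ 4.12107138e-01  9.11134815e-01 -1.02739343e-03]
 [ 9.11133520e-01 -4.12108315e-01 -1.56375791e-03]
 [-1.84819165e-03 -2.91656791e-04 -9.99998250e-01]]
top [[351.0278797903079, 0.0, 256.8171687871777], [0.0, 351.0278797903079, 191.96033008701195], [0.0, 0.0, 1.0]] [[0.02, 0.993, -0.117, 0.406], [-0.999, 0.017, -0.028, -0.061], [-0.025, 0.117, 0.993, 1.253], [0.0, 0.0, 0.0, 1.0]] ['image', 'depth', 'K', 'world_from_camera', 'state']
scene [[362.1703700670269, 0.0, 248.89596571824436], [0.0, 362.1703700670269, 191.06448784257884], [0.0, 0.0, 1.0]] [[-0.548, -0.601, 0.582, 1.118], [0.836, -0.406, 0.369, 0.303], [0.014, 0.689, 0.724, 0.795], [0.0, 0.0, 0.0, 1.0]] ['image', 'depth', 'K', 'world_from_camera', 'state']
```

View pics/top0.png

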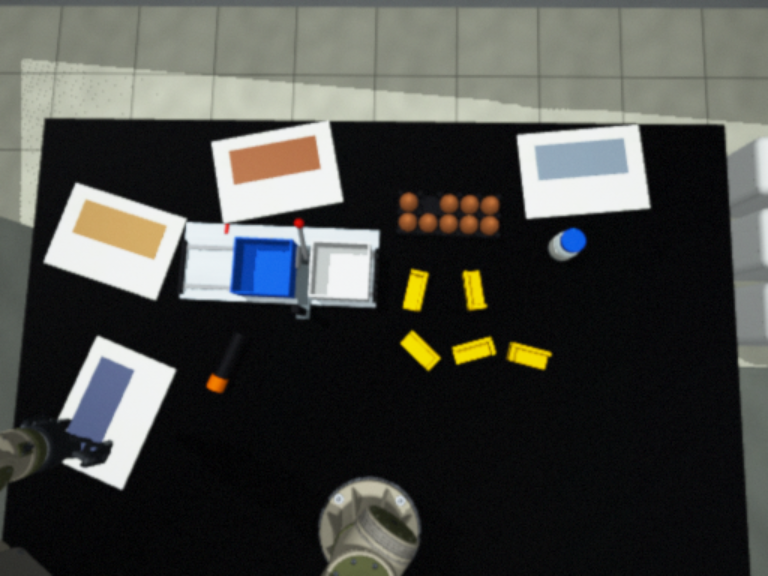

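View pics/scene0.png

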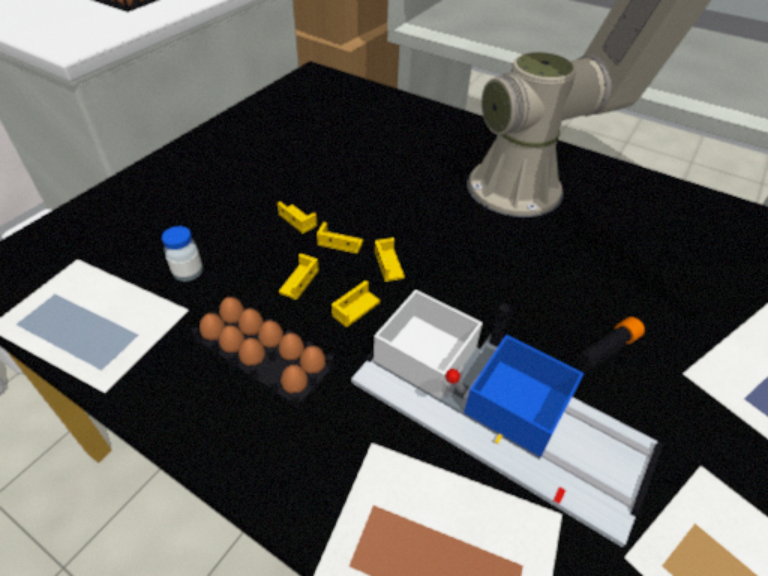

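The top view shows five runners right of the shuttle (at about (415,290), (474,290), (420,350), (474,350) and (529,355) in the 1.5x picture). The red ball is at (299,223), the mark at (227,229) and the handle near (303,310). In the scene view the pointer is at (498,438) and the mark at (560,495).

```bash
cat >> h.py <<'E'
def hsvmask(I,lo,hi): return cv2.inRange(cv2.cvtColor(I,cv2.COLOR_BGR2HSV),np.array(lo),np.array(hi))
def runners(I,W,amin=60,pr=True,ylim=0.2):
    m=hsvmask(I,(20,120,60),(35,255,255))
    n,l,st,c=cv2.connectedComponentsWithStats(m)
    out=[]
    for i in range(1,n):
        if st[i,4]<amin: continue
        P=W[l==i];P=P[np.isfinite(P[:,0])]
        if len(P)<amin//2 or np.median(P[:,2])>0.3: continue
        r=cv2.minAreaRect((P[P[:,2]>-.01][:,:2]*1000).astype(np.float32))
        (cx,cy),(a,b),t=r
        t=t if a>=b else t+90; L,S=max(a,b),min(a,b)
        u=np.array([np.cos(np.radians(t)),np.sin(np.radians(t))]);v=np.array([-u[1],u[0]])
        Q=(P[:,:2]*1000-[cx,cy]);a=Q@u;b=Q@v;hi=P[:,2]>.023
        lo=P[:,2]<.014
        # high points: wall side and stop end
        e=(hi&(abs(b)<8))
        ends=[(e&(a>30)).sum(),(e&(a<-30)).sum()]; sides=[(hi&(b>8)).sum(),(hi&(b<-8)).sum()]
        if ends[1]>ends[0]: u=-u;v=-v;sides=sides[::-1];ends=ends[::-1]
        lf=lo.sum() and (Q[lo]@np.c_[u,v]).mean(0).round(1)
        yaw=np.degrees(np.arctan2(u[1],u[0]))
        out.append(dict(px=c[i].round(),c=(round(cx,1),round(cy,1)),size=(round(L),round(S)),yaw=round(yaw,1),hand="L" if sides[0]>sides[1] else "R",ends=ends,sides=sides,lowmean=lf,n=len(P),zmax=np.nanpercentile(P[:,2],95).round(3)))
        if pr: print(out[-1])
    return out
E
python3 - <<'E'
from h import *
for n in("top","scene"):
    I=np.load(n+"_I.npy");W=np.load(n+"_W.npy")
    print(n);runners(I,W,15)
    m=hsvmask(I,(0,170,90),(4,255,255))|hsvmask(I,(176,170,90),(180,255,255))
    k,l,st,c=cv2.connectedComponentsWithStats(m)
    for i in range(1,k):
        if st[i,4]>5: print("red",c[i].round(1),st[i,4],np.nanmedian(W[l==i],0).round(4),np.nanmax(W[l==i],0).round(3),np.nanmin(W[l==i],0).round(3))
    m=hsvmask(I,(105,150,50),(125,255,255))
    k,l,st,c=cv2.connectedComponentsWithStats(m)
    for i in range(1,k):
        if st[i,4]>150:
            P=W[l==i];h=P[P[:,2]>.08]
            print("blue",c[i].round(1),st[i,4],"rim",cv2.minAreaRect((h[:,:2]*1000).astype(np.float32)) if len(h)>5 else 0, "floor",np.nanmedian(P[P[:,2]<.04],0).round(3))
    # handle and anything on shuttle top at 0.11-0.125
    q=(W[...,2]>.105)&(W[...,2]<.128)&(W[...,0]>.3)&(W[...,0]<.7)&(W[...,1]>0)&(W[...,1]<.35)
    print("h",q.sum(),np.nanmedian(W[q],0).round(4), W[q].max(0).round(3),W[q].min(0).round(3))
E
python3 - <<'E'
import numpy as np,cv2
a=np.load("scene_I.npy");b=np.load("top_I.npy")
# crop scene runners/shuttle
x=cv2.resize(a[125:225,175:280],None,fx=5,fy=5,interpolation=cv2.INTER_CUBIC)
cv2.imwrite("pics/c1.png",x)
E
```

```text
top
{'px': array([277., 193.]), 'c': (550.3, -96.7), 'size': (100, 47), 'yaw': np.float64(-11.7), 'hand': 'R', 'ends': [np.int64(13), np.int64(0)], 'sides': [np.int64(10), np.int64(67)], 'lowmean': array([-4.9,  3.3]), 'n': 362, 'zmax': np.float64(0.037)}
{'px': array([315., 193.]), 'c': (553.4, -236.2), 'size': (97, 48), 'yaw': np.float64(-170.8), 'hand': 'R', 'ends': [np.int64(11), np.int64(0)], 'sides': [np.int64(6), np.int64(75)], 'lowmean': array([-1.4,  3. ]), 'n': 339, 'zmax': np.float64(0.037)}
{'px': array([280., 233.]), 'c': (407.1, -110.9), 'size': (97, 48), 'yaw': np.float64(-133.8), 'hand': 'L', 'ends': [np.int64(11), np.int64(0)], 'sides': [np.int64(64), np.int64(7)], 'lowmean': array([-3.7, -3.8]), 'n': 378, 'zmax': np.float64(0.036)}
{'px': array([315., 233.]), 'c': (410.8, -235.6), 'size': (102, 46), 'yaw': np.float64(-73.8), 'hand': 'L', 'ends': [np.int64(14), np.int64(0)], 'sides': [np.int64(68), np.int64(9)], 'lowmean': array([-4.8, -3.6]), 'n': 376, 'zmax': np.float64(0.036)}
{'px': array([352., 237.]), 'c': (400.3, -363.9), 'size': (104, 48), 'yaw': np.float64(7
[... 2304 characters left out ...]
.8), 'hand': 'R', 'ends': [np.int64(0), np.int64(0)], 'sides': [np.int64(0), np.int64(0)], 'lowmean': np.int64(0), 'n': 17, 'zmax': np.float64(0.025)}
red [301.5 250.2] 62 [0.6811 0.1619 0.1475] [0.689 0.17  0.151] [0.67  0.153 0.138]
red [372.6 329.8] 36 [0.6912 0.3597 0.0157] [0.702 0.363 0.019] [0.679 0.356 0.013]
blue [117.2 157.6] 262 rim ((660.386962890625, -441.8659362792969), (51.55196762084961, 51.580116271972656), 19.854585647583008) floor [ 0.571 -0.565  0.001]
blue [348.  261.9] 3731 rim ((591.0825805664062, 249.73004150390625), (131.9639129638672, 131.61306762695312), 88.33010864257812) floor [0.568 0.252 0.028]
h 72 [0.5002 0.1654 0.1178] [0.667 0.174 0.122] [0.485 0.156 0.105]
```

View pics/c1.png

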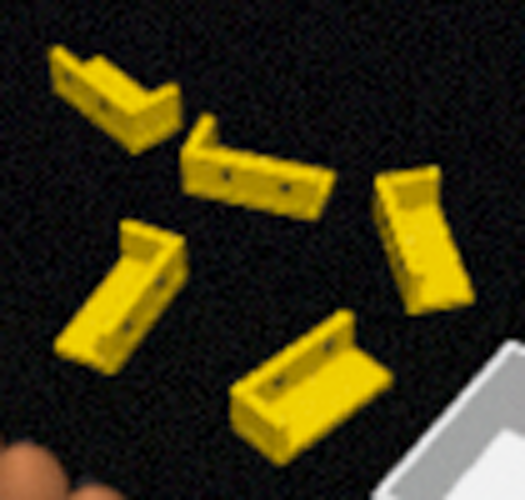

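Chirality agrees between the depth analysis and the crop: left-hand runners are at (407,-111) and (411,-236); right-hand ones are at (550,-97), (553,-236) and (400,-364). The pointer is about 112 mm short of the mark. Next I go to the far side of the lever ball with the fingers shut.

Call:
send_rows(rows="40 -30 0 0 0 3 0;80 -60 0 0 0 6 0;120 -90 0 0 0 9 0;160 -120 0 0 0 12 0;200 -150 0 0 0 15 0;240 -180 0 0 0 18 0;280 -210 0 0 0 21 0;320 -240 0 0 0 22.7 0", force=60)

```text
time_s: 0.9
position: [0.5582, 0.2823, 0.2309]
eef_rot: [[0.027, 1.0, -0.001], [1.0, -0.027, -0.0], [-0.0, -0.001, -1.0]]
ft_force: [-0.2, 0.9, 0.5]
finger_gap: -0.0
```

Call:
send_rows(rows="40 -30 0 0 0 0 0;80 -60 0 0 0 0 0;120 -90 0 0 0 0 0;160 -122 0 0 0 0 0;160 -122 0 0 0 0 0;160 -122 0 0 0 0 0")

```text
time_s: 1.5
position: [0.7174, 0.1604, 0.229]
eef_rot: [[0.031, 1.0, -0.003], [1.0, -0.031, 0.0], [-0.0, -0.003, -1.0]]
ft_force: [-0.8, 0.1, -0.1]
finger_gap: 0.0001
```

Call:
send_rows(rows="0 1 -40 0 0 0 0;0 1 -80 0 0 0 0;0 1 -107 0 0 0 0;0 1 -107 0 0 0 0")

```text
time_s: 1.9
position: [0.7123, 0.1642, 0.1196]
eef_rot: [[0.027, 1.0, -0.009], [1.0, -0.027, -0.001], [-0.001, -0.009, -1.0]]
ft_force: [-0.5, -0.5, -0.4]
finger_gap: 0.0001
```

Call:
send_rows(rows="-20 0 0 0 0 0 0;-40 1 0 0 0 0 0;-55 1 0 0 0 0 0;-70 2 0 0 0 0 0;-85 2 0 0 0 0 0;-100 3 0 0 0 0 0;-110 3 0 0 0 0 0;-120 3 0 0 0 0 0")

```text
time_s: 2.7
position: [0.5972, 0.1669, 0.1264]
eef_rot: [[0.028, 1.0, 0.003], [1.0, -0.028, 0.001], [0.001, 0.003, -1.0]]
ft_force: [1.4, 0.1, 0.4]
finger_gap: 0.0001
```

Call:
send_rows(rows="-8 0 0 0 0 0 0;-14 0 0 0 0 0 0;-18 0 0 0 0 0 0;-18 0 0 0 0 0 0")

```text
time_s: 3.1
position: [0.5798, 0.166, 0.1249]
eef_rot: [[0.029, 1.0, 0.002], [1.0, -0.029, 0.0], [0.0, 0.002, -1.0]]
ft_force: [2.0, 0.2, 2.6]
finger_gap: 0.0001
```

```bash
python3 - <<'E'
from h import *
f=grab("scene");W=world(f);I=f["image"]
m=hsvmask(I,(0,170,90),(4,255,255))|hsvmask(I,(176,170,90),(180,255,255))
k,l,st,c=cv2.connectedComponentsWithStats(m)
for i in range(1,k):
    if st[i,4]>8: print("red",c[i].round(1),st[i,4],np.nanmedian(W[l==i],0).round(4))
cv2.imwrite("pics/s1.png",cv2.resize(I[180:384,200:456],None,fx=3,fy=2.9))
E
```

```text
red [372.6 329.8] 36 [0.6909 0.3596 0.0157]
```

Call:
send_rows(rows="-3 0 0 0 0 0 0;-6 0 0 0 0 0 0;-9 0 0 0 0 0 0")

```text
time_s: 3.45
position: [0.5779, 0.1661, 0.1263]
eef_rot: [[0.03, 0.999, 0.015], [1.0, -0.03, 0.001], [0.002, 0.015, -1.0]]
ft_force: [24.8, 0.8, -8.4]
finger_gap: -0.0
```

Call:
send_rows(rows="15 0 0 0 0 0 0;15 0 40 0 0 0 0;15 0 90 0 0 0 0;55 0 90 0 0 0 0;95 0 90 0 0 0 0;95 0 90 0 0 0 0")

```text
time_s: 4.05
position: [0.6681, 0.1651, 0.211]
eef_rot: [[0.03, 1.0, -0.002], [1.0, -0.03, -0.001], [-0.001, -0.002, -1.0]]
ft_force: [0.1, 0.7, -0.9]
finger_gap: 0.0002
```

```bash
python3 - <<'E'
from h import *
for n in ("scene","top"):
    f=grab(n);W=world(f);I=f["image"]
    m=hsvmask(I,(0,170,90),(4,255,255))|hsvmask(I,(176,170,90),(180,255,255))
    k,l,st,c=cv2.connectedComponentsWithStats(m)
    for i in range(1,k):
        if st[i,4]>5: print(n,"red",c[i].round(1),st[i,4],np.nanmedian(W[l==i],0).round(4))
E
```

```text
scene red [372.6 329.8] 36 [0.6917 0.3595 0.016 ]
top red [196.5 184.9] 27 [0.5553 0.1647 0.1478]
```

Call:
send_rows(rows="-45 0 5 0 0 0 50;-90 0 5 0 0 0 50;-135 0 5 0 0 0 50;-172 0 5 0 0 0 50;-172 0 -35 0 0 0 50;-172 0 -80 0 0 0 50;-172 0 -128 0 0 0 50;-172 0 -128 0 0 0 50")

```text
time_s: 4.95
position: [0.4855, 0.1649, 0.081]
eef_rot: [[0.028, 1.0, -0.013], [1.0, -0.028, -0.002], [-0.002, -0.013, -1.0]]
ft_force: [-1.9, -0.2, 0.3]
finger_gap: 0.0498
```

Call:
send_rows(rows="0 0 0 0 0 0 0;0 0 0 0 0 0 0;0 0 0 0 0 0 0;0 0 0 0 0 0 0;0 0 0 0 0 0 0;0 0 0 0 0 0 0", force=40)

```text
time_s: 5.55
position: [0.4947, 0.1664, 0.0892]
eef_rot: [[0.028, 1.0, 0.004], [1.0, -0.028, 0.001], [0.001, 0.004, -1.0]]
ft_force: [-3.3, -0.1, 7.6]
finger_gap: 0.017
```

Call:
send_rows(rows="0 8 0 0 0 0 0;1 22 0 0 0 0 0;1 38 0 0 0 0 0;2 54 0 0 0 0 0;2 70 0 0 0 0 0;2 86 0 0 0 0 0;3 99 0 0 0 0 0;3 106 0 0 0 0 0")

```text
time_s: 6.35
position: [0.4976, 0.2731, 0.0892]
eef_rot: [[0.028, 1.0, 0.004], [1.0, -0.028, 0.001], [0.001, 0.004, -1.0]]
ft_force: [-0.5, -2.2, 7.1]
finger_gap: 0.0173
```

Call:
send_rows(rows="0 3 0 0 0 0 0;0 5 0 0 0 0 0;0 5 0 0 0 0 0")

```text
time_s: 6.65
position: [0.4978, 0.2778, 0.0892]
eef_rot: [[0.028, 1.0, 0.004], [1.0, -0.028, 0.002], [0.002, 0.004, -1.0]]
ft_force: [-0.9, 0.3, 5.9]
finger_gap: 0.0176
```

```bash
cat >> h.py <<'E'
def pm(f,pr=True):
    """pointer & mark in scene cam"""
    W=world(f);I=f["image"]
    y=hsvmask(I,(20,110,60),(35,255,255));r=hsvmask(I,(0,150,80),(5,255,255))|hsvmask(I,(175,150,80),(180,255,255))
    for nm,m in(("yel",y),("red",r)):
        k,l,st,c=cv2.connectedComponentsWithStats(m)
        for i in range(1,k):
            P=W[(l==i)];P=P[np.isfinite(P[:,0])]
            if st[i,4]>3 and len(P) and np.median(P[:,1])>0.1 and np.median(P[:,0])>.55: print(nm,c[i].round(1),st[i,4],np.median(P,0).round(4),"x",P[:,0].min().round(3),P[:,0].max().round(3),"y",P[:,1].min().round(3),P[:,1].max().round(3))
E
python3 - <<'E'
from h import *
f=grab("scene");pm(f)
cv2.imwrite("pics/s2.png",cv2.resize(f["image"][280:370,310:430],None,fx=5,fy=5,interpolation=cv2.INTER_CUBIC))
E
```

```text
yel [377.7 318.6] 19 [0.6646 0.3597 0.024 ] x 0.657 0.673 y 0.357 0.363
red [371.3 238. ] 83 [0.5651 0.2751 0.1443] x 0.429 0.574 y 0.257 0.285
red [372.7 329.6] 38 [0.6905 0.3597 0.0157] x 0.678 0.703 y 0.356 0.364
```

View pics/s2.png

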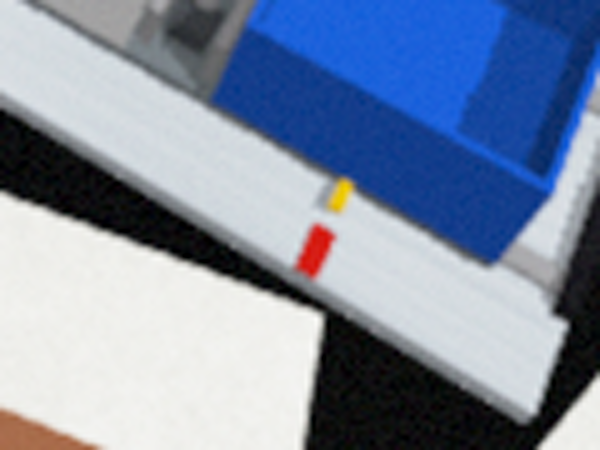

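The pointer is at (341,195) and the mark at (315,250), in line across the rail to within about 1 mm. I let go of the handle and push the lever back over.

Call:
send_rows(rows="0 0 0 0 0 0 40;0 0 0 0 0 0 40;0 0 0 0 0 0 40;0 0 45 0 0 0 40;0 0 90 0 0 0 0;27 0 115 0 0 0 0;27 0 115 0 0 0 0;27 0 115 0 0 0 0", force=60)

```text
time_s: 7.5
position: [0.5234, 0.2768, 0.2013]
eef_rot: [[0.029, 1.0, 0.001], [1.0, -0.029, 0.0], [0.0, 0.001, -1.0]]
ft_force: [-0.8, -0.3, -1.3]
finger_gap: -0.0004
```

Call:
send_rows(rows="0 0 0 0 0 0 0;0 0 -40 0 0 0 0;0 0 -78 0 0 0 0;0 0 -78 0 0 0 0")

```text
time_s: 7.9
position: [0.5172, 0.275, 0.1165]
eef_rot: [[0.028, 1.0, -0.013], [1.0, -0.028, -0.005], [-0.005, -0.013, -1.0]]
ft_force: [-0.8, -0.7, -0.8]
finger_gap: 0.0001
```

```bash
python3 - <<'E'
from h import *
f=grab("scene");pm(f);print(read_state()["position"])
f=grab("top");pm(f)
E
```

```text
yel [377.7 318.6] 19 [0.6645 0.3597 0.0243] x 0.657 0.673 y 0.357 0.363
red [371.2 238.1] 80 [0.5661 0.2751 0.1452] x 0.433 0.572 y 0.257 0.284
red [372.7 329.6] 38 [0.6903 0.3596 0.0154] x 0.679 0.703 y 0.356 0.364
[0.51910171 0.27572901 0.11964942]
red [150.9 151.7] 9 [0.6902 0.3605 0.0171] x 0.683 0.702 y 0.357 0.364
red [162.6 183. ] 25 [0.5603 0.2718 0.1478] x 0.545 0.567 y 0.248 0.281
```

Call:
send_rows(rows="12 0 2 0 0 0 0;25 -1 2 0 0 0 0;40 -1 2 0 0 0 0;55 -2 2 0 0 0 0;75 -2 2 0 0 0 0;95 -3 2 0 0 0 0;115 -3 2 0 0 0 0;130 -4 2 0 0 0 0")

```text
time_s: 8.8
position: [0.6538, 0.2733, 0.1273]
eef_rot: [[0.028, 1.0, 0.001], [1.0, -0.028, 0.001], [0.001, 0.001, -1.0]]
ft_force: [-1.5, 0.3, 0.6]
finger_gap: -0.0002
```

Call:
send_rows(rows="4 0 0 0 0 0 0;8 0 0 0 0 0 0;12 0 0 0 0 0 0;14 0 0 0 0 0 0")

```text
time_s: 9.2
position: [0.6591, 0.2732, 0.1267]
eef_rot: [[0.027, 1.0, -0.014], [1.0, -0.027, -0.001], [-0.001, -0.014, -1.0]]
ft_force: [-26.7, -1.9, 12.8]
finger_gap: -0.0002
```

Call:
send_rows(rows="-20 0 0 0 0 0 0;-20 0 45 0 0 0 30;-20 0 90 0 0 0 30;-40 -40 110 0 0 0 30;-50 -85 120 0 0 0 30;-60 -130 120 0 0 0 30;-70 -175 120 0 0 0 30;-80 -220 120 0 0 -4 30")

```text
time_s: 10.0
position: [0.5865, 0.0517, 0.2474]
eef_rot: [[0.099, 0.995, 0.004], [0.995, -0.099, -0.0], [0.0, 0.004, -1.0]]
ft_force: [1.0, -0.7, 0.2]
finger_gap: 0.0301
```

Call:
send_rows(rows="-10 -45 0 0 0 -4 30;-20 -90 0 0 0 -8 30;-30 -135 0 0 0 -8 30;-35 -150 0 0 0 -8 30;-35 -150 0 0 0 -8 30")

```text
time_s: 10.5
position: [0.5516, -0.099, 0.2467]
eef_rot: [[0.239, 0.971, 0.002], [0.971, -0.239, -0.001], [-0.0, 0.002, -1.0]]
ft_force: [-0.3, 1.3, -0.4]
finger_gap: 0.0301
```

```bash
python3 - <<'E'
from h import *
f=grab("scene");pm(f)
f=grab("wrist");W=world(f);I=f["image"];s=f["state"]
print(s["position"],s["time_s"],np.degrees(np.arctan2(s["eef_rot"][1][0],s["eef_rot"][0][0])))
runners(I,W,300)
cv2.imwrite("pics/w1.png",I)
E
```

```text
yel [377.7 318.6] 19 [0.6659 0.3598 0.0247] x 0.657 0.673 y 0.357 0.363
red [348.9 277.4] 83 [0.6856 0.2722 0.1459] x 0.596 0.694 y 0.263 0.281
red [372.7 329.6] 38 [0.691  0.3596 0.0161] x 0.678 0.702 y 0.356 0.364
[ 0.55195735 -0.09755036  0.24654914] 10.55 76.25470508844454
{'px': array([217.,  41.]), 'c': (401.0, -111.3), 'size': (104, 47), 'yaw': np.float64(-133.6), 'hand': 'L', 'ends': [np.int64(183), np.int64(0)], 'sides': [np.int64(788), np.int64(97)], 'lowmean': array([-7., -2.]), 'n': 3606, 'zmax': np.float64(0.035)}
{'px': array([117.,  76.]), 'c': (409.1, -241.8), 'size': (112, 53), 'yaw': np.float64(-79.0), 'hand': 'L', 'ends': [np.int64(81), np.int64(0)], 'sides': [np.int64(926), np.int64(63)], 'lowmean': array([-11.1,  -3.2]), 'n': 3614, 'zmax': np.float64(0.035)}
{'px': array([30., 93.]), 'c': (399.4, -352.9), 'size': (81, 45), 'yaw': np.float64(76.2), 'hand': 'R', 'ends': [np.int64(208), np.int64(0)], 'sides': [np.int64(141), np.int64(426)], 'lowmean': array([1.9, 1.6]), 'n': 2295, 'zmax': np.float64(0.035)}
{'px': array([261., 161.]), 'c': (551.9, -98.3), 'size': (104, 48), 'yaw': np.float64(-11.0), 'hand': 'R', 'ends': [np.int64(116), np.int64(0)], 'sides': [np.int64(82), np.int64(550)], 'lowmean': array([-8.1,  3.8]), 'n': 2816, 'zmax': np.float64(0.035)}
{'px': array([159., 186.]), 'c': (555.8, -241.6), 'size': (102, 61), 'yaw': np.float64(-170.7), 'hand': 'R', 'ends': [np.int64(88), np.int64(0)], 'sides': [np.int64(16), np.int64(774)], 'lowmean': array([ 2.5, -4.1]), 'n': 2588, 'zmax': np.float64(0.035)}
```

View pics/w1.png

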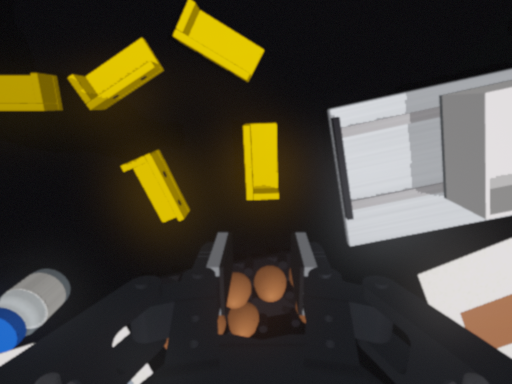

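The clamp is locked (ball at x 0.686) and the pointer is still on the mark. The wrist view shows R1 right under the gripper at (261,161), with R2 at (155,187) and the three others above. I refine R1's pose from its top face.

```bash
cat >> h.py <<'E'
def fine(I,W,near,pr=True,zl=(.029,.040)):
    """pose from top face (wall+stop): centre, yaw(to stop), hand, wall centre"""
    m=hsvmask(I,(18,110,50),(36,255,255));n,l,st,c=cv2.connectedComponentsWithStats(m)
    best=None
    for i in range(1,n):
        if st[i,4]<150: continue
        P=W[l==i];P=P[np.isfinite(P[:,0])]
        d=np.linalg.norm(np.median(P[:,:2],0)*1000-near)
        if best is None or d<best[0]: best=(d,i)
    g=(l==best[1])&(W[...,2]>zl[0])&(W[...,2]<zl[1])
    Q=W[g][:,:2]*1000
    res=None
    for t in np.radians(np.arange(0,180,.5)):
        u=np.array([np.cos(t),np.sin(t)]);v=np.array([-u[1],u[0]])
        a,b=Q@u,Q@v
        a0,a1=np.percentile(a,[1,99]);b0,b1=np.percentile(b,[1,99])
        # share of points within 10mm of one of four edges combos
        for sa in(1,-1):
            for sb in(1,-1):
                da=(a1-a) if sa>0 else (a-a0); db=(b1-b) if sb>0 else (b-b0)
                sc=np.minimum(np.maximum(0,da-8),np.maximum(0,db-8)).mean()+.02*abs((a1-a0)-90)+.02*abs((b1-b0)-40)
                if res is None or sc<res[0]: res=(sc,t,sa,sb,(a1-a0),(b1-b0),u*(a0+a1)/2+v*(b0+b1)/2,u,v)
    sc,t,sa,sb,L,S,cen,u,v=res
    U=u*sa;V=np.array([-U[1],U[0]]); wv=v*sb
    hand="L" if V@wv>0 else "R"
    yaw=np.degrees(np.arctan2(U[1],U[0]))
    wc=cen+wv*16+U*3
    if pr: print("c",cen.round(1),"yaw",yaw.round(1),hand,"size",round(L),round(S),"grip",wc.round(1),"sc",round(sc,2),"n",len(Q))
    return cen,yaw,hand,wc
E
python3 - <<'E'
from h import *
f=grab("wrist");W=world(f);I=f["image"]
for n in((552,-98),(556,-242),(401,-111),(409,-240),(399,-353)): fine(I,W,n)
E
```

```text
c [547.1 -96.4] yaw -12.5 R size 88 39 grip [ 546.6 -112.7] sc 0.05 n 692
c [ 550.  -232.9] yaw -172.0 R size 88 39 grip [ 544.8 -217.5] sc 0.06 n 749
c [ 407.1 -109.6] yaw -132.5 L size 88 39 grip [ 416.9 -122.6] sc 0.06 n 991
c [ 410.1 -232.4] yaw -73.0 L size 89 39 grip [ 426.3 -230.5] sc 0.05 n 982
c [ 404.7 -338.3] yaw 75.5 R size 48 40 grip [ 420.9 -339.4] sc 0.86 n 669
```

Call:
send_rows(rows="-3 -8 -40 0 0 1.3 30;-5 -15 -85 0 0 1.3 30;-5 -15 -130 0 0 1.3 30;-5 -15 -175 0 0 1.3 30;-5 -15 -210 0 0 1.3 30;-5 -15 -232 0 0 1.3 30;-5 -15 -232 0 0 1.3 30;-5 -15 -232 0 0 1.3 30")

```text
time_s: 11.45
position: [0.5475, -0.1108, 0.0137]
eef_rot: [[0.212, 0.977, -0.0], [0.977, -0.212, 0.0], [0.0, -0.0, -1.0]]
ft_force: [0.2, 0.0, -0.2]
finger_gap: 0.0298
```

Call:
send_rows(rows="0 0 0 0 0 0 0;0 0 0 0 0 0 0;0 0 0 0 0 0 0;0 0 0 0 0 0 0;0 0 0 0 0 0 0", force=60)

```text
time_s: 11.95
position: [0.5487, -0.1123, 0.0153]
eef_rot: [[0.214, 0.977, 0.004], [0.977, -0.214, -0.0], [0.001, 0.004, -1.0]]
ft_force: [-0.5, 1.9, 7.1]
finger_gap: 0.0064
```

Call:
send_rows(rows="0 0 30 0 0 0 0;0 0 80 0 0 0 0;0 0 130 0 0 0 0;0 0 165 0 0 0 0")

```text
time_s: 12.35
position: [0.5479, -0.1125, 0.1826]
eef_rot: [[0.214, 0.977, 0.004], [0.977, -0.214, -0.001], [-0.001, 0.004, -1.0]]
ft_force: [0.7, -0.1, -0.5]
finger_gap: 0.0066
```

```bash
python3 - <<'E'
from h import *
s=read_state();print(s["finger_gap"],s["position"],s["ft_force"])
for n in("top","scene"):
    f=grab(n);W=world(f)
    z=W[...,2];q=(z>.088)&(z<.1)&(W[...,0]>.5)&(W[...,0]<.68)&(W[...,1]>.08)&(W[...,1]<.46)
    P=W[q][:,:2]*1000
    for nm,Q in(("blue",P[P[:,1]>282]),("white",P[P[:,1]<265])):
        r=cv2.minAreaRect(Q.astype(np.float32));print(n,nm,len(Q),np.round(r[0],1),np.round(r[1],1),round(r[2],1), np.percentile(Q,[1,99],axis=0).mean(0).round(1))
E
```

```text
0.006605061175137656 [ 0.54787878 -0.1125205   0.18255535] [ 0.74939572 -0.12470115 -0.46337476]
top blue 263 [594.2 364.9] [135.1 128.7] 88.4 [594.  364.3]
top white 230 [589.4 188.7] [133.4 128.6] 88.3 [588.9 188.5]
scene blue 613 [582.4 354.1] [147.5 155.2] 88.3 [593.7 360.9]
scene white 514 [589.7 185.6] [132.2 131.5] 88.5 [589.7 185.8]
```

Call:
send_rows(rows="7 25 8 0 0 2 0;14 55 8 0 0 4 0;21 90 8 0 0 6 0;28 125 8 0 0 8 0;35 160 8 0 0 10 0;42 195 8 0 0 10.8 0;49 230 8 0 0 10.8 0;56 264 8 0 0 10.8 0")

```text
time_s: 13.25
position: [0.6027, 0.1533, 0.1857]
eef_rot: [[0.027, 1.0, -0.001], [1.0, -0.027, -0.0], [-0.0, -0.001, -1.0]]
ft_force: [0.5, -0.2, -0.3]
finger_gap: 0.0068
```

Call:
send_rows(rows="0 0 0 0 0 0 0;0 0 -35 0 0 0 0;0 0 -70 0 0 0 0;0 0 -100 0 0 0 0;0 0 -125 0 0 0 0;0 0 -140 0 0 0 0;0 0 -144 0 0 0 0;0 0 -144 0 0 0 0")

```text
time_s: 14.05
position: [0.6041, 0.1516, 0.0499]
eef_rot: [[0.027, 1.0, 0.006], [1.0, -0.027, -0.0], [-0.0, 0.006, -1.0]]
ft_force: [-15.6, 1.2, 42.3]
finger_gap: 0.0062
```

Call:
send_rows(rows="0 0 3 0 0 0 0;0 0 4 0 0 0 0;0 0 4 0 0 0 14;0 0 4 0 0 0 14;0 0 4 0 0 0 14;0 0 4 0 0 0 14")

```text
time_s: 14.65
position: [0.6043, 0.151, 0.0503]
eef_rot: [[0.028, 1.0, 0.005], [1.0, -0.028, -0.001], [-0.001, 0.005, -1.0]]
ft_force: [-6.2, 0.3, 21.2]
finger_gap: 0.0143
```

Call:
send_rows(rows="0 0 20 0 0 0 14;0 0 60 0 0 0 14;0 0 110 0 0 0 14;0 0 150 0 0 0 14;0 0 150 0 0 0 14")

```text
time_s: 15.15
position: [0.6063, 0.1514, 0.2033]
eef_rot: [[0.028, 1.0, 0.011], [1.0, -0.028, 0.001], [0.001, 0.011, -1.0]]
ft_force: [0.2, 0.5, 0.3]
finger_gap: 0.014
```

```bash
python3 - <<'E'
from h import *
f=grab("wrist");W=world(f);I=f["image"]
print(f["state"]["position"])
fine(I,W,(600,167),zl=(.055,.075))
cv2.imwrite("pics/w2.png",I)
pm(grab("scene"))
E
```

```text
[0.60629615 0.15143354 0.20333807]
c [599.7 166. ] yaw -2.0 R size 88 38 grip [602.1 150. ] sc 0.07 n 1089
yel [314.6 247.6] 323 [0.5851 0.161  0.0367] x 0.53 0.623 y 0.143 0.185
yel [375.6 317.4] 17 [0.6638 0.3551 0.0232] x 0.656 0.673 y 0.352 0.359
red [346.8 276.2] 82 [0.6856 0.2677 0.146 ] x 0.596 0.692 y 0.258 0.277
red [372.7 329.6] 38 [0.6907 0.3596 0.0157] x 0.679 0.702 y 0.356 0.364
```

View pics/w2.png

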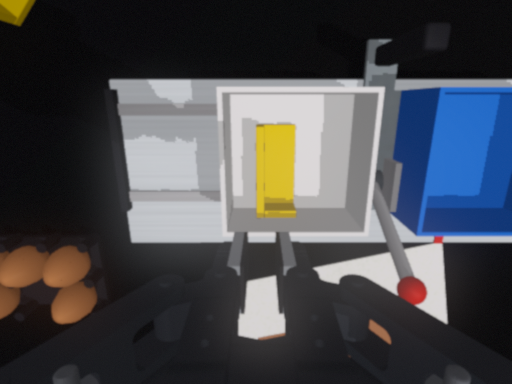

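R1 lies flat in the white bin (top face at (275,170) in the picture). However, the pointer has shifted 4.6 mm towards the right: the flaring fingers leaned on the bin's rim and the clamp slipped. I correct this before any more sorting: unclamp, slide back and reclamp. From now on the gripper stays clear of the rims.

Call:
send_rows(rows="18 20 0 0 0 0 0;36 40 0 0 0 0 0;54 60 0 0 0 0 0;72 80 0 0 0 0 0;90 100 0 0 0 0 0;106 117 0 0 0 0 0;106 117 0 0 0 0 0;106 117 0 0 0 0 0")

```text
time_s: 16.05
position: [0.7081, 0.2684, 0.1932]
eef_rot: [[0.027, 1.0, -0.004], [1.0, -0.027, -0.001], [-0.002, -0.004, -1.0]]
ft_force: [-0.2, 0.7, -0.1]
finger_gap: -0.0
```

Call:
send_rows(rows="0 0 0 0 0 0 0;0 0 -25 0 0 0 0;0 0 -50 0 0 0 0;0 0 -80 0 0 0 0;0 0 -80 0 0 0 0")

```text
time_s: 16.55
position: [0.7054, 0.267, 0.1116]
eef_rot: [[0.028, 1.0, -0.009], [1.0, -0.028, -0.002], [-0.003, -0.008, -1.0]]
ft_force: [-0.6, 0.3, -0.6]
finger_gap: 0.0002
```

Call:
send_rows(rows="-15 0 8 0 0 0 0;-35 1 10 0 0 0 0;-55 1 10 0 0 0 0;-75 2 10 0 0 0 0;-95 2 10 0 0 0 0;-110 3 10 0 0 0 0;-122 3 10 0 0 0 0;-128 3 10 0 0 0 0")

```text
time_s: 17.35
position: [0.5811, 0.2717, 0.1287]
eef_rot: [[0.027, 1.0, 0.003], [1.0, -0.027, 0.001], [0.001, 0.003, -1.0]]
ft_force: [8.1, 0.1, -2.6]
finger_gap: -0.0001
```

Call:
send_rows(rows="-4 0 0 0 0 0 0;-7 0 0 0 0 0 0;-7 0 0 0 0 0 0")

```text
time_s: 17.65
position: [0.5808, 0.2717, 0.1289]
eef_rot: [[0.029, 0.999, 0.014], [1.0, -0.029, 0.001], [0.001, 0.014, -1.0]]
ft_force: [15.8, -0.3, -5.5]
finger_gap: 0.0004
```

Call:
send_rows(rows="18 0 0 0 0 0 0;18 0 45 0 0 0 40;18 0 85 0 0 0 40;-25 0 85 0 0 0 40;-70 0 85 0 0 0 40;-77 0 85 0 0 0 40;-77 0 85 0 0 0 40;-77 0 85 0 0 0 40")

```text
time_s: 18.45
position: [0.4982, 0.272, 0.2124]
eef_rot: [[0.027, 1.0, 0.002], [1.0, -0.027, 0.001], [0.001, 0.002, -1.0]]
ft_force: [0.7, -0.1, 0.1]
finger_gap: 0.0399
```

Call:
send_rows(rows="0 0 -35 0 0 0 40;0 0 -75 0 0 0 40;0 0 -115 0 0 0 40;0 0 -122 0 0 0 40;0 0 -122 0 0 0 40")

```text
time_s: 18.95
position: [0.4971, 0.2714, 0.0882]
eef_rot: [[0.028, 1.0, -0.003], [1.0, -0.028, -0.001], [-0.001, -0.003, -1.0]]
ft_force: [-0.5, 1.2, 0.7]
finger_gap: 0.0399
```

Call:
send_rows(rows="0 0 0 0 0 0 0;0 0 0 0 0 0 0;0 0 0 0 0 0 0;0 0 0 0 0 0 0;0 0 0 0 0 0 0", force=40)

```text
time_s: 19.45
position: [0.4992, 0.2727, 0.0917]
eef_rot: [[0.027, 1.0, 0.005], [1.0, -0.027, 0.002], [0.002, 0.005, -1.0]]
ft_force: [1.9, 0.4, 5.9]
finger_gap: 0.0177
```

```bash
python3 - <<'E'
from h import *
pm(grab("scene"))
E
```

```text
yel [314.3 247.5] 324 [0.5848 0.1608 0.0364] x 0.53 0.624 y 0.143 0.185
yel [375.4 317.2] 21 [0.6637 0.3541 0.0237] x 0.656 0.672 y 0.351 0.358
red [369.1 236.9] 83 [0.5649 0.2704 0.1448] x 0.432 0.573 y 0.251 0.279
red [372.7 329.6] 38 [0.6904 0.3595 0.0158] x 0.677 0.702 y 0.356 0.364
```

Call:
send_rows(rows="0 2 0 0 0 0 0;0 4 0 0 0 0 0;0 6 0 0 0 0 0;0 6 0 0 0 0 0;0 6 0 0 0 0 0")

```text
time_s: 20.0
position: [0.4993, 0.2783, 0.0917]
eef_rot: [[0.027, 1.0, 0.005], [1.0, -0.027, 0.001], [0.001, 0.005, -1.0]]
ft_force: [2.5, -1.2, 5.0]
finger_gap: 0.0173
```

```bash
python3 - <<'E'
from h import *
pm(grab("scene"))
E
```

```text
yel [316.4 248.6] 325 [0.5852 0.1662 0.0367] x 0.551 0.622 y 0.15 0.19
yel [377.8 318.6] 18 [0.6636 0.3599 0.0232] x 0.657 0.672 y 0.357 0.363
red [371.6 238.1] 82 [0.5655 0.2759 0.1448] x 0.432 0.573 y 0.257 0.285
red [372.7 329.6] 38 [0.6899 0.3596 0.0156] x 0.678 0.702 y 0.356 0.364
```

Pointer is back on the mark (0.4 mm by measurement). Release and lock again.

Call:
send_rows(rows="0 0 0 0 0 0 40;0 0 0 0 0 0 40;0 0 0 0 0 0 40;0 0 45 0 0 0 40;0 0 90 0 0 0 0;25 0 112 0 0 0 0;25 0 112 0 0 0 0;25 0 112 0 0 0 0", force=60)

```text
time_s: 20.85
position: [0.522, 0.2778, 0.201]
eef_rot: [[0.027, 1.0, -0.0], [1.0, -0.027, 0.0], [0.0, -0.0, -1.0]]
ft_force: [-0.9, -0.0, -0.7]
finger_gap: 0.0
```

Call:
send_rows(rows="0 0 0 0 0 0 0;0 0 -40 0 0 0 0;0 0 -77 0 0 0 0;0 0 -77 0 0 0 0")

```text
time_s: 21.25
position: [0.5163, 0.2761, 0.1177]
eef_rot: [[0.027, 1.0, -0.013], [1.0, -0.027, -0.005], [-0.005, -0.012, -1.0]]
ft_force: [-0.8, -0.6, 0.1]
finger_gap: -0.0001
```

Call:
send_rows(rows="12 0 2 0 0 0 0;25 -1 2 0 0 0 0;40 -1 2 0 0 0 0;55 -2 2 0 0 0 0;75 -2 2 0 0 0 0;95 -3 2 0 0 0 0;115 -3 2 0 0 0 0;130 -4 2 0 0 0 0")

```text
time_s: 22.05
position: [0.651, 0.274, 0.1265]
eef_rot: [[0.026, 1.0, -0.003], [1.0, -0.026, -0.0], [-0.0, -0.003, -1.0]]
ft_force: [-0.9, 0.7, 0.0]
finger_gap: 0.0001
```

Call:
send_rows(rows="4 0 0 0 0 0 0;8 0 0 0 0 0 0;12 0 0 0 0 0 0;14 0 0 0 0 0 0")

```text
time_s: 22.45
position: [0.6585, 0.2739, 0.126]
eef_rot: [[0.025, 1.0, -0.014], [1.0, -0.025, -0.001], [-0.001, -0.014, -1.0]]
ft_force: [-21.1, -0.9, 8.1]
finger_gap: -0.0004
```

Call:
send_rows(rows="-20 0 0 0 0 0 30;-25 0 45 0 0 0 30;-30 0 90 0 0 0 30;-45 -40 110 0 0 8 30;-60 -85 120 0 0 16 30;-75 -130 120 0 0 24 30;-90 -175 120 0 0 32 30;-105 -220 120 0 0 40 30")

```text
time_s: 23.25
position: [0.5596, 0.0528, 0.2474]
eef_rot: [[-0.627, 0.779, 0.001], [0.779, 0.627, -0.0], [-0.001, 0.001, -1.0]]
ft_force: [0.8, -0.9, 0.7]
finger_gap: 0.0302
```

```bash
python3 - <<'E'
from h import *
pm(grab("scene"))
E
```

```text
yel [316.4 248.7] 323 [0.5856 0.1665 0.0366] x 0.552 0.624 y 0.15 0.19
yel [377.8 318.8] 18 [0.6647 0.3602 0.0239] x 0.658 0.674 y 0.358 0.363
red [350.6 275. ] 80 [0.6807 0.273  0.1491] x 0.584 0.688 y 0.263 0.282
red [372.7 329.6] 38 [0.6912 0.3596 0.0158] x 0.679 0.702 y 0.356 0.363
```

Call:
send_rows(rows="-16 -45 0 0 0 5 30;-32 -90 0 0 0 10 30;-48 -135 0 0 0 15 30;-64 -180 0 0 0 20 30;-80 -225 0 0 0 25 30;-96 -270 0 0 0 30 30;-112 -315 0 0 0 35 30;-120 -360 0 0 0 37 30")

```text
time_s: 24.1
position: [0.4394, -0.3071, 0.2475]
eef_rot: [[-0.969, 0.249, 0.001], [0.249, 0.969, -0.001], [-0.001, -0.001, -1.0]]
ft_force: [0.8, 0.1, 0.0]
finger_gap: 0.0302
```

Call:
send_rows(rows="-10 -25 0 0 0 0 30;-20 -50 0 0 0 0 30;-20 -50 0 0 0 0 30")

```text
time_s: 24.4
position: [0.4197, -0.3585, 0.2467]
eef_rot: [[-0.967, 0.255, 0.0], [0.255, 0.967, -0.001], [-0.0, -0.001, -1.0]]
ft_force: [0.2, -0.3, 0.2]
finger_gap: 0.0299
```

```bash
cat >> h.py <<'E'
def look(near):
    f=grab("wrist");s=f["state"];p=np.array(s["position"])*1000;R=np.array(s["eef_rot"])
    t=np.degrees(np.arctan2(R[1,0],R[0,0]));print("t",s["time_s"],"tcp",p.round(1),"yaw",t.round(1),"gap",s["finger_gap"])
    c,y,h,g=fine(f["image"],world(f),near)
    dt=(y+90-t+90)%180-90
    print("move",(g-p[:2]).round(1),"z",(15-p[2]).round(1),"turn",dt.round(1));return f
E
python3 - <<'E'
from h import *
look((402,-362))
E
```

```text
t 24.4 tcp [ 419.7 -358.5  246.7] yaw 165.2 gap 0.02989689555973838
c [ 411.9 -306. ] yaw 79.5 R size 198 38 grip [ 428.2 -305.9] sc 7.73 n 1194
move [ 8.5 52.6] z -231.7 turn 4.3
```

```bash
python3 - <<'E'
from h import *
f=grab("wrist");I=f["image"];W=world(f);cv2.imwrite("pics/w3.png",I)
runners(I,W,150)
f=grab("top");print("top");runners(f["image"],world(f),40)
E
```

```text
{'px': array([277., 192.]), 'c': (407.2, -289.5), 'size': (249, 144), 'yaw': np.float64(-93.3), 'hand': 'L', 'ends': [np.int64(373), np.int64(43)], 'sides': [np.int64(838), np.int64(60)], 'lowmean': array([22.9,  3.2]), 'n': 13059, 'zmax': np.float64(0.034)}
{'px': array([174., 263.]), 'c': (519.3, -292.3), 'size': (224, 51), 'yaw': np.float64(35.8), 'hand': 'R', 'ends': [np.int64(0), np.int64(0)], 'sides': [np.int64(0), np.int64(55)], 'lowmean': array([72.2,  1.3]), 'n': 1350, 'zmax': np.float64(0.01)}
{'px': array([297., 326.]), 'c': (415.8, -226.3), 'size': (289, 32), 'yaw': np.float64(81.1), 'hand': 'L', 'ends': [np.int64(46), np.int64(2)], 'sides': [np.int64(74), np.int64(38)], 'lowmean': array([122.3,  -2.4]), 'n': 368, 'zmax': np.float64(0.32)}
top
{'px': array([201., 175.]), 'c': (601.0, 171.4), 'size': (87, 38), 'yaw': np.float64(-1.2), 'hand': 'R', 'ends': [np.int64(23), np.int64(18)], 'sides': [np.int64(80), np.int64(98)], 'lowmean': np.int64(0), 'n': 283, 'zmax': np.float64(0.064)}
{'px': array([315., 193.]), 'c': (553.3, -236.3), 'size': (97, 49), 'yaw': np.float64(-170.
[... 215 characters left out ...]
e': (97, 48), 'yaw': np.float64(-133.8), 'hand': 'L', 'ends': [np.int64(11), np.int64(0)], 'sides': [np.int64(65), np.int64(7)], 'lowmean': array([-3.4, -3.9]), 'n': 377, 'zmax': np.float64(0.036)}
{'px': array([315., 233.]), 'c': (410.8, -235.6), 'size': (102, 46), 'yaw': np.float64(-73.7), 'hand': 'L', 'ends': [np.int64(13), np.int64(0)], 'sides': [np.int64(68), np.int64(9)], 'lowmean': array([-4.7, -3.7]), 'n': 372, 'zmax': np.float64(0.036)}
{'px': array([352., 237.]), 'c': (400.9, -361.3), 'size': (97, 48), 'yaw': np.float64(75.8), 'hand': 'R', 'ends': [np.int64(15), np.int64(0)], 'sides': [np.int64(12), np.int64(69)], 'lowmean': array([-4.1,  4.7]), 'n': 373, 'zmax': np.float64(0.036)}
```

View pics/w3.png

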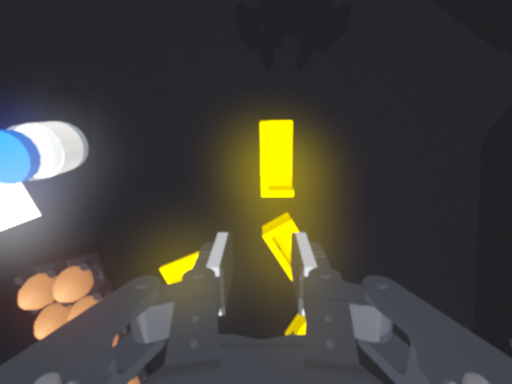

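Nothing was knocked; the picture is just overexposed with a yellow glow that joins the runners. R5 is at (277,158), right under the gripper. I restrict the segmentation by height.

```bash
sed -i 's/^    m=hsvmask(I,(18,110,50),(36,255,255));n,l,st,c=.*/    m=hsvmask(I,(18,110,50),(36,255,255));m[~((W[...,2]>zl[0])\&(W[...,2]<zl[1]))]=0;n,l,st,c=cv2.connectedComponentsWithStats(m)/' h.py
python3 - <<'E'
from h import *
look((402,-362))
E
```

```text
t 24.55 tcp [ 420.9 -355.3  246.8] yaw 165.5 gap 0.02980918829290088
c [ 399.1 -358.6] yaw 75.0 R size 87 40 grip [ 415.3 -359.8] sc 0.06 n 698
move [-5.6 -4.5] z -231.8 turn -0.5
```

Call:
send_rows(rows="-2 -2 -45 0 0 0 30;-4 -4 -90 0 0 0 30;-4 -4 -135 0 0 0 30;-4 -4 -180 0 0 0 30;-4 -4 -215 0 0 0 30;-4 -4 -232 0 0 0 30;-4 -4 -232 0 0 0 30;-4 -4 -232 0 0 0 30")

```text
time_s: 25.4
position: [0.4176, -0.3594, 0.0149]
eef_rot: [[-0.968, 0.25, 0.0], [0.25, 0.968, 0.0], [0.0, 0.0, -1.0]]
ft_force: [1.2, -0.0, 1.2]
finger_gap: 0.0299
```

Call:
send_rows(rows="0 0 0 0 0 0 0;0 0 0 0 0 0 0;0 0 0 0 0 0 0;0 0 0 0 0 0 0;0 0 0 0 0 0 0", force=60)

```text
time_s: 25.9
position: [0.4182, -0.3609, 0.0161]
eef_rot: [[-0.968, 0.251, 0.003], [0.251, 0.968, -0.002], [-0.003, -0.001, -1.0]]
ft_force: [1.5, 1.4, 5.9]
finger_gap: 0.0059
```

Call:
send_rows(rows="0 0 30 0 0 0 0;0 0 80 0 0 0 0;0 0 130 0 0 0 0;0 0 175 0 0 0 0;0 0 175 0 0 0 0")

```text
time_s: 26.4
position: [0.4196, -0.3632, 0.197]
eef_rot: [[-0.968, 0.251, 0.008], [0.251, 0.968, -0.01], [-0.011, -0.008, -1.0]]
ft_force: [0.4, -1.3, -1.1]
finger_gap: 0.0064
```

```bash
python3 - <<'E'
from h import *
P=np.mean([read_state()["position"] for i in range(5)],0);s=read_state();print(P,s["finger_gap"])
f=grab("wrist");m=hsvmask(f["image"],(20,120,60),(35,255,255));W=world(f)
q=(m>0)&(W[...,2]>.08)&(W[...,2]<.25);A=W[q]*1000;print(len(A),np.percentile(A,[2,98],axis=0).round(1) if len(A) else 0)
E
```

```text
[ 0.41960298 -0.36320879  0.19704666] 0.006418823431838264
9849 [[ 376.4 -409.   187.6]
 [ 427.6 -328.3  231.3]]
```

Call:
send_rows(rows="12 40 8 0 0 -7 0;25 82 8 0 0 -15 0;38 125 8 0 0 -23 0;51 168 8 0 0 -31 0;64 211 8 0 0 -39 0;77 254 8 0 0 -47 0;90 297 8 0 0 -55 0;103 340 8 0 0 -62 0")

```text
time_s: 27.25
position: [0.518, -0.0235, 0.1958]
eef_rot: [[-0.24, 0.971, -0.002], [0.971, 0.24, 0.0], [0.001, -0.002, -1.0]]
ft_force: [1.1, -0.8, -0.1]
finger_gap: 0.0065
```

Call:
send_rows(rows="12 40 0 0 0 -6 0;25 82 0 0 0 -12 0;38 125 0 0 0 -15 0;51 168 0 0 0 -15 0;61 205 0 0 0 -15 0;71 232 0 0 0 -15 0;71 232 0 0 0 -15 0;71 232 0 0 0 -15 0")

```text
time_s: 28.05
position: [0.5887, 0.207, 0.1954]
eef_rot: [[0.013, 1.0, -0.003], [1.0, -0.013, -0.001], [-0.001, -0.003, -1.0]]
ft_force: [0.0, 0.0, -0.5]
finger_gap: 0.0066
```

```bash
python3 - <<'E'
from h import *
s=read_state();print(s["position"],s["finger_gap"],np.degrees(np.arctan2(s["eef_rot"][1][0],s["eef_rot"][0][0])))
f=grab("scene");W=world(f);m=hsvmask(f["image"],(20,120,60),(35,255,255))>0
q=m&(W[...,2]>.12)&(W[...,2]<.3);A=W[q]*1000;print(len(A),np.percentile(A,[2,50,98],axis=0).round(1) if len(A) else 0)
pm(f)
E
```

```text
[0.58874502 0.20700443 0.19544582] 0.0066083407248315774 89.2781363968549
591 [[552.8 202.4 183.4]
 [603.4 224.1 191.6]
 [633.3 241.2 245. ]]
yel [347.4 224.3] 620 [0.6026 0.2241 0.1905] x 0.349 0.634 y 0.163 0.246
yel [316.5 248.7] 322 [0.5854 0.167  0.0367] x 0.552 0.622 y 0.15 0.19
yel [377.8 318.8] 18 [0.6649 0.3602 0.0231] x 0.657 0.673 y 0.358 0.363
red [350.6 275. ] 81 [0.6804 0.2731 0.1487] x 0.581 0.688 y 0.263 0.282
red [372.7 329.6] 38 [0.6911 0.3596 0.0159] x 0.68 0.702 y 0.356 0.364
```

Call:
send_rows(rows="2 1 -35 0 0 -0.8 0;2 1 -70 0 0 -0.8 0;2 1 -100 0 0 -0.8 0;2 1 -120 0 0 -0.8 0;2 1 -132 0 0 -0.8 0;2 1 -132 0 0 -0.8 0")

```text
time_s: 28.7
position: [0.5901, 0.2063, 0.0635]
eef_rot: [[0.029, 1.0, -0.004], [1.0, -0.029, -0.001], [-0.001, -0.004, -1.0]]
ft_force: [0.0, 0.4, -1.3]
finger_gap: 0.0066
```

Call:
send_rows(rows="0 0 -4 0 0 0 0;0 0 -8 0 0 0 0;0 0 -11 0 0 0 0;0 0 -11 0 0 0 0")

```text
time_s: 29.1
position: [0.5918, 0.2079, 0.0545]
eef_rot: [[0.028, 1.0, 0.0], [1.0, -0.028, 0.0], [0.0, 0.0, -1.0]]
ft_force: [-0.5, 0.4, -0.6]
finger_gap: 0.0062
```

Call:
send_rows(rows="0 0 -3 0 0 0 0;0 0 -7 0 0 0 0;0 0 -7 0 0 0 0;0 0 -7 0 0 0 14;0 0 -7 0 0 0 14;0 0 -7 0 0 0 14")

```text
time_s: 29.7
position: [0.5919, 0.2079, 0.0476]
eef_rot: [[0.028, 1.0, 0.0], [1.0, -0.028, 0.0], [0.0, 0.0, -1.0]]
ft_force: [-0.5, -0.4, 0.3]
finger_gap: 0.0137
```

Call:
send_rows(rows="0 0 20 0 0 0 14;0 0 60 0 0 0 14;0 0 105 0 0 0 14;0 0 145 0 0 0 14;0 0 155 0 0 0 14;0 0 155 0 0 0 14")

```text
time_s: 30.3
position: [0.5932, 0.2082, 0.2051]
eef_rot: [[0.028, 1.0, 0.005], [1.0, -0.028, 0.001], [0.001, 0.005, -1.0]]
ft_force: [-0.5, 0.3, -0.6]
finger_gap: 0.0139
```

```bash
python3 - <<'E'
from h import *
pm(grab("scene"))
f=grab("wrist");W=world(f)
for p in((600,171),(592,224)): fine(f["image"],W,p,zl=(.055,.075))
E
```

```text
yel [316.4 248.6] 324 [0.5851 0.1665 0.0367] x 0.552 0.624 y 0.15 0.191
yel [336.7 257. ] 406 [0.5805 0.2194 0.0367] x 0.53 0.624 y 0.202 0.242
yel [377.8 318.8] 18 [0.665  0.3601 0.0235] x 0.658 0.673 y 0.358 0.363
red [350.6 275. ] 80 [0.68   0.2731 0.1488] x 0.583 0.688 y 0.263 0.282
red [372.7 329.6] 38 [0.691  0.3596 0.0161] x 0.679 0.702 y 0.356 0.364
c [599.8 171.7] yaw -2.5 R size 88 39 grip [602.1 155.6] sc 0.07 n 1073
c [587.4 223.7] yaw -3.0 R size 87 39 grip [589.6 207.6] sc 0.08 n 1007
```

R_B sits flat and the pointer hasn't moved. I nudge it about 4 mm outward to widen the slot for the third runner, then go on to R2.

Call:
send_rows(rows="-3 0 -40 0 0 0 14;-3 0 -85 0 0 0 14;-3 0 -125 0 0 0 14;-3 0 -150 0 0 0 14;-3 3 -150 0 0 0 14;-3 5 -150 0 0 0 14;-3 7 -150 0 0 0 14;-3 7 -150 0 0 0 14")

```text
time_s: 31.2
position: [0.59, 0.2155, 0.0541]
eef_rot: [[0.027, 1.0, 0.003], [1.0, -0.027, 0.001], [0.001, 0.003, -1.0]]
ft_force: [-0.4, 0.2, 0.4]
finger_gap: 0.0141
```

Call:
send_rows(rows="0 -3 0 0 0 0 14;0 -3 40 0 0 0 14;0 -3 90 0 0 0 30;0 -3 140 0 0 0 30;0 -3 170 0 0 0 30;-3 -45 180 0 0 2 30;-6 -90 190 0 0 4 30;-9 -135 190 0 0 6 30")

```text
time_s: 32.0
position: [0.5806, 0.0787, 0.2454]
eef_rot: [[-0.08, 0.997, 0.005], [0.997, 0.08, -0.0], [-0.0, 0.005, -1.0]]
ft_force: [1.3, 0.0, -1.1]
finger_gap: 0.0299
```

Call:
send_rows(rows="-4 -45 0 0 0 2 30;-8 -90 0 0 0 4 30;-12 -135 0 0 0 4 30;-16 -180 0 0 0 4 30;-20 -225 0 0 0 4 30;-26 -270 0 0 0 4 30;-30 -287 0 0 0 4 30;-30 -287 0 0 0 4 30")

```text
time_s: 32.8
position: [0.5491, -0.2099, 0.2429]
eef_rot: [[-0.142, 0.99, 0.001], [0.99, 0.142, -0.001], [-0.001, 0.001, -1.0]]
ft_force: [0.8, 0.8, 0.1]
finger_gap: 0.0299
```

```bash
python3 - <<'E'
from h import *
f=grab("top");W=world(f);runners(f["image"],W,40)
pm(grab("scene"))
look((551,-235))
E
```

```text
{'px': array([201., 176.]), 'c': (601.6, 171.6), 'size': (88, 39), 'yaw': np.float64(-1.4), 'hand': 'R', 'ends': [np.int64(22), np.int64(18)], 'sides': [np.int64(86), np.int64(96)], 'lowmean': np.int64(0), 'n': 288, 'zmax': np.float64(0.065)}
{'px': array([184., 178.]), 'c': (589.9, 229.2), 'size': (87, 41), 'yaw': np.float64(-1.5), 'hand': 'R', 'ends': [np.int64(21), np.int64(16)], 'sides': [np.int64(91), np.int64(108)], 'lowmean': np.int64(0), 'n': 296, 'zmax': np.float64(0.065)}
{'px': array([271., 225.]), 'c': (434.5, -77.7), 'size': (49, 14), 'yaw': np.float64(143.1), 'hand': 'R', 'ends': [np.int64(0), np.int64(0)], 'sides': [np.int64(0), np.int64(0)], 'lowmean': array([ 3. , -0.4]), 'n': 52, 'zmax': np.float64(0.724)}
yel [316.4 248.7] 323 [0.5853 0.1663 0.0366] x 0.552 0.623 y 0.15 0.191
yel [337.5 257.6] 359 [0.5805 0.2216 0.0367] x 0.528 0.626 y 0.205 0.242
yel [377.8 318.8] 18 [0.6651 0.3603 0.0243] x 0.657 0.674 y 0.358 0.363
red [350.5 275.1] 81 [0.6807 0.273  0.1489] x 0.584 0.688 y 0.264 0.282
red [372.7 329.6] 38 [0.6904 0.3597 0.0161] x 0.678 0.703 y 0.356 0.364
t 32.9 tcp [ 549.6 -207.   242.8] yaw 98.4 gap 0.03026481228432208
c [ 549.8 -233.6] yaw -172.5 R size 87 40 grip [ 544.7 -218.1] sc 0.07 n 708
move [ -4.9 -11.1] z -227.8 turn -0.9
```

Call:
send_rows(rows="-3 -5 -45 0 0 -0.9 30;-5 -9 -90 0 0 -0.9 30;-5 -9 -135 0 0 -0.9 30;-5 -9 -180 0 0 -0.9 30;-5 -9 -212 0 0 -0.9 30;-5 -9 -228 0 0 -0.9 30;-5 -9 -228 0 0 -0.9 30;-5 -9 -228 0 0 -0.9 30")

```text
time_s: 33.75
position: [0.5453, -0.215, 0.0149]
eef_rot: [[-0.133, 0.991, 0.0], [0.991, 0.133, 0.0], [0.0, 0.0, -1.0]]
ft_force: [0.7, 0.5, 0.2]
finger_gap: 0.03
```

Call:
send_rows(rows="0 0 0 0 0 0 0;0 0 0 0 0 0 0;0 0 0 0 0 0 0;0 0 0 0 0 0 0;0 0 0 0 0 0 0", force=60)

```text
time_s: 34.25
position: [0.5459, -0.2165, 0.0159]
eef_rot: [[-0.131, 0.991, 0.003], [0.991, 0.131, -0.001], [-0.001, 0.003, -1.0]]
ft_force: [1.0, 1.5, 7.0]
finger_gap: 0.0061
```

Call:
send_rows(rows="0 0 30 0 0 0 0;0 0 80 0 0 0 0;0 0 130 0 0 0 0;0 0 180 0 0 0 0;0 0 187 0 0 0 0;0 0 187 0 0 0 0")

```text
time_s: 34.85
position: [0.5458, -0.217, 0.2038]
eef_rot: [[-0.13, 0.991, 0.004], [0.991, 0.13, -0.002], [-0.003, 0.004, -1.0]]
ft_force: [-0.5, 0.4, -1.0]
finger_gap: 0.0066
```

Call:
send_rows(rows="4 45 4 0 0 -2 0;8 92 4 0 0 -4 0;12 140 4 0 0 -6 0;16 188 4 0 0 -8 0;20 236 4 0 0 -9.1 0;24 284 4 0 0 -9.1 0;28 332 4 0 0 -9.1 0;31 370 4 0 0 -9.1 0")

```text
time_s: 35.65
position: [0.5741, 0.1562, 0.2025]
eef_rot: [[0.027, 1.0, -0.004], [1.0, -0.027, -0.0], [-0.0, -0.004, -1.0]]
ft_force: [0.6, 0.3, -0.5]
finger_gap: 0.0065
```

Call:
send_rows(rows="2 25 0 0 0 0 0;4 47 0 0 0 0 0;4 47 0 0 0 0 0;4 47 0 0 0 0 0")

```text
time_s: 36.05
position: [0.5785, 0.2008, 0.2029]
eef_rot: [[0.027, 1.0, -0.004], [1.0, -0.027, -0.001], [-0.001, -0.004, -1.0]]
ft_force: [-0.3, -1.6, -0.3]
finger_gap: 0.0066
```

```bash
python3 - <<'E'
from h import *
s=read_state();print(s["position"],s["finger_gap"],np.degrees(np.arctan2(s["eef_rot"][1][0],s["eef_rot"][0][0])))
f=grab("scene");W=world(f);m=hsvmask(f["image"],(20,120,60),(35,255,255))>0
q=m&(W[...,2]>.12)&(W[...,2]<.3);A=W[q]*1000;print(len(A),np.percentile(A,[2,50,98],axis=0).round(1) if len(A) else 0)
E
```

```text
[0.57849102 0.20079127 0.20290535] 0.006558870493889353 88.46332004331134
528 [[544.8 164.2 191.5]
 [599.2 183.8 195.5]
 [628.4 203.7 248.4]]
```

Call:
send_rows(rows="1 0 -40 0 0 0 0;1 0 -80 0 0 0 0;1 0 -110 0 0 0 0;1 0 -125 0 0 0 0;1 0 -132 0 0 0 0;1 0 -136 0 0 0 0;1 0 -136 0 0 0 0")

```text
time_s: 36.8
position: [0.578, 0.1998, 0.0767]
eef_rot: [[0.029, 1.0, -0.001], [1.0, -0.029, 0.0], [0.0, -0.001, -1.0]]
ft_force: [-23.5, -1.7, 49.6]
finger_gap: 0.0063
```

Call:
send_rows(rows="0 0 0 0 0 0 0;0 0 0 0 0 0 18;0 0 0 0 0 0 18;0 0 0 0 0 0 18")

```text
time_s: 37.2
position: [0.581, 0.1995, 0.0701]
eef_rot: [[0.029, 1.0, 0.001], [1.0, -0.029, -0.001], [-0.0, 0.001, -1.0]]
ft_force: [-1.9, -2.3, 10.1]
finger_gap: 0.0179
```

Call:
send_rows(rows="0 0 20 0 0 0 18;0 0 60 0 0 0 18;0 0 110 0 0 0 18;0 0 140 0 0 0 18;0 0 140 0 0 0 18;0 0 140 0 0 0 18")

```text
time_s: 37.8
position: [0.5812, 0.2001, 0.209]
eef_rot: [[0.029, 1.0, 0.0], [1.0, -0.029, 0.0], [0.0, 0.0, -1.0]]
ft_force: [-0.1, 0.5, -0.1]
finger_gap: 0.0179
```

```bash
python3 - <<'E'
from h import *
pm(grab("scene"))
f=grab("wrist");W=world(f);print(f["state"]["position"])
fine(f["image"],W,(600,171),zl=(.055,.066));fine(f["image"],W,(583,184),zl=(.066,.1))
cv2.imwrite("pics/w4.png",f["image"])
E
```

```text
yel [329.6 248. ] 1069 [0.58   0.1983 0.0691] x 0.528 0.63 y 0.161 0.243
yel [377.8 319. ] 19 [0.6651 0.3602 0.0245] x 0.658 0.674 y 0.358 0.363
red [350.6 274.9] 82 [0.6808 0.273  0.1487] x 0.581 0.687 y 0.263 0.282
red [372.7 329.6] 38 [0.6908 0.3596 0.0159] x 0.679 0.702 y 0.356 0.364
[0.58041061 0.20008789 0.20781972]
c [589. 229.] yaw -6.0 R size 87 43 grip [590.3 212.7] sc 0.42 n 1066
c [578.5 183.9] yaw 177.5 R size 88 39 grip [576.2 200. ] sc 9.12 n 3943
```

View pics/w4.png

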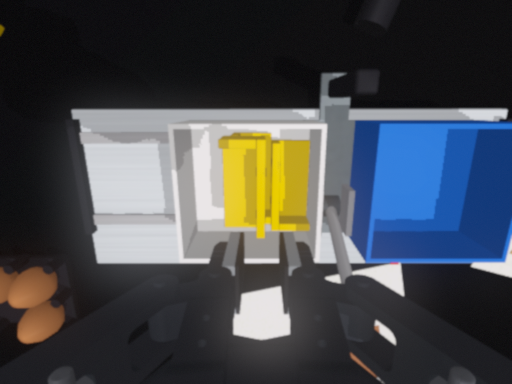

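```bash
python3 - <<'E'
from h import *
f=grab("wrist");W=world(f);I=f["image"];m=hsvmask(I,(18,110,50),(36,255,255))>0
x,y,z=W[...,0]*1000,W[...,1]*1000,W[...,2]*1000
for xa in range(525,650,10):
    row=[]
    for ya in range(148,256,8):
        q=m&(x>=xa)&(x<xa+10)&(y>=ya)&(y<ya+8)
        row.append("%4.0f"%np.median(z[q]) if q.sum()>3 else "  --")
    print(xa,*row)
print(list(range(148,256,8)))
E
```

```text
525   --   --   90   72   81   88   --   --   --   --   --   --   --   --
535   --   --   96   96   96   96   96   37   60   36   36   36   36   --
545   --   --   70   70   70   70   96   37   62   36   36   36   36   --
555   --   --   70   70   70   70   96   37   62   37   36   36   36   --
565   --   --   70   70   70   70   96   37   62   36   36   36   36   --
575   --   --   71   70   71   70   96   37   62   36   37   36   36   --
585   --   71   70   70   70   70   96   37   62   36   36   36   36   --
595   --   70   70   70   70   71   96   37   62   36   36   36   36   --
605   --   71   71   70   70   71   96   37   62   36   36   36   36   --
615   --   70   71   71   70   71   96   61   61   37   36   36   36   --
625   --   --   --   --   --   --   --   62   62   62   61   60   60   --
635   --   --   --   --   --   --   --   --   --   --   --   --   --   --
645   --   --   --   --   --   37   --   --   --   --   --   --   --   --
[148, 156, 164, 172, 180, 188, 196, 204, 212, 220, 228, 236, 244, 252]
```

R2 is resting flat on top of R1 (bottom at z 62 mm), so R1 must have moved under it. I pick R2 up again and look.

Call:
send_rows(rows="-1 0 -40 0 0 0 22;-2 0 -80 0 0 0 22;-2 0 -110 0 0 0 22;-2 0 -128 0 0 0 22;-2 0 -130 0 0 0 22;-2 0 -130 0 0 0 22")

```text
time_s: 38.55
position: [0.5777, 0.2006, 0.078]
eef_rot: [[0.028, 1.0, -0.003], [1.0, -0.028, -0.001], [-0.001, -0.003, -1.0]]
ft_force: [0.2, 0.3, 0.4]
finger_gap: 0.0223
```

Call:
send_rows(rows="0 0 0 0 0 0 0;0 0 0 0 0 0 0;0 0 0 0 0 0 0;0 0 0 0 0 0 0;0 0 40 0 0 0 0;0 0 90 0 0 0 0;0 0 130 0 0 0 0;0 0 130 0 0 0 0")

```text
time_s: 39.35
position: [0.5821, 0.2017, 0.2165]
eef_rot: [[0.028, 1.0, 0.012], [1.0, -0.028, 0.003], [0.003, 0.012, -1.0]]
ft_force: [0.5, 0.2, -0.6]
finger_gap: 0.0064
```

Call:
send_rows(rows="0 -40 0 0 0 0 0;0 -85 0 0 0 0 0;0 -130 0 0 0 0 0;0 -175 0 0 0 0 0;0 -175 0 0 0 0 0")

```text
time_s: 39.85
position: [0.5786, 0.021, 0.2087]
eef_rot: [[0.034, 0.999, -0.0], [0.999, -0.034, -0.001], [-0.001, -0.0, -1.0]]
ft_force: [-0.4, 0.7, -0.6]
finger_gap: 0.0061
```

```bash
python3 - <<'E'
from h import *
s=read_state();print(s["position"],s["finger_gap"])
g=grab("scene");pm(g)
f=grab("top");W=world(f)
for p in((600,175),(589,229)): fine(f["image"],W,p,zl=(.055,.075))
a=cv2.resize(g["image"][210:330,270:420],None,fx=4,fy=4,interpolation=cv2.INTER_CUBIC)
cv2.imwrite("pics/s5.png",a)
E
```

```text
[0.57861828 0.02095713 0.20867866] 0.006134351670051628
yel [330.5 252.9] 773 [0.5778 0.2022 0.0369] x 0.529 0.628 y 0.164 0.243
yel [377.8 319. ] 19 [0.6663 0.3604 0.0235] x 0.658 0.674 y 0.358 0.363
red [350.6 274.9] 81 [0.6803 0.273  0.1491] x 0.58 0.689 y 0.263 0.282
red [372.7 329.6] 38 [0.69   0.3597 0.0157] x 0.679 0.702 y 0.356 0.364Traceback (most recent call last):
  File "<stdin>", line 5, in <module>
  File "h.py", line 57, in fine
    g=(l==best[1])&(W[...,2]>zl[0])&(W[...,2]<zl[1])
          ~~~~^^^
TypeError: 'NoneType' object is not subscriptable
```

```bash
sed -i 's/if st\[i,4\]<150: continue/if st[i,4]<40: continue/' h.py; python3 - <<'E'
from h import *
f=grab("top");W=world(f);I=f["image"]
runners(I,W,40)
for p in((600,175),(589,229)): fine(I,W,p,zl=(.055,.075))
a=cv2.resize(I[145:215,150:270],None,fx=6,fy=6,interpolation=cv2.INTER_CUBIC)
cv2.imwrite("pics/s5.png",a)
E
```

```text
{'px': array([181., 176.]), 'c': (539.9, 175.7), 'size': (229, 75), 'yaw': np.float64(50.9), 'hand': 'R', 'ends': [np.int64(23), np.int64(0)], 'sides': [np.int64(22), np.int64(63)], 'lowmean': np.int64(0), 'n': 108, 'zmax': np.float64(0.688)}
{'px': array([245., 183.]), 'c': (542.6, 5.7), 'size': (125, 33), 'yaw': np.float64(2.0), 'hand': 'R', 'ends': [np.int64(4), np.int64(0)], 'sides': [np.int64(31), np.int64(45)], 'lowmean': array([ 58.4, -11.8]), 'n': 150, 'zmax': np.float64(0.227)}
{'px': array([280., 233.]), 'c': (407.0, -110.8), 'size': (97, 48), 'yaw': np.float64(-133.8), 'hand': 'L', 'ends': [np.int64(11), np.int64(0)], 'sides': [np.int64(65), np.int64(7)], 'lowmean': array([-3.6, -3.6]), 'n': 379, 'zmax': np.float64(0.037)}
{'px': array([315., 233.]), 'c': (410.6, -234.9), 'size': (100, 44), 'yaw': np.float64(-73.6), 'hand': 'L', 'ends': [np.int64(13), np.int64(0)], 'sides': [np.int64(67), np.int64(8)], 'lowmean': array([-5., -4.]), 'n': 355, 'zmax': np.float64(0.036)}Traceback (most recent call last):
  File "<stdin>", line 4, in <module>
  File "h.py", line 57, in fine
    g=(l==best[1])&(W[...,2]>zl[0])&(W[...,2]<zl[1])
          ~~~~^^^
TypeError: 'NoneType' object is not subscriptable
```

```bash
python3 - <<'E'
from h import *
f=grab("scene");I=f["image"];W=world(f)
try: fine(I,W,(600,175),zl=(.057,.067))
except Exception as e: print(e)
a=cv2.resize(I[205:300,270:400],None,fx=5,fy=5,interpolation=cv2.INTER_CUBIC)
w=grab("wrist");b=cv2.resize(w["image"],None,fx=.7,fy=.7)
c=np.zeros((max(a.shape[0],10)+b.shape[0],max(a.shape[1],b.shape[1]),3),np.uint8)
c[:a.shape[0],:a.shape[1]]=a;c[a.shape[0]:,:b.shape[1]]=b
c=cv2.resize(c,None,fx=.8,fy=.8);print(c.shape);cv2.imwrite("pics/s5.png",c)
E
```

```text
c [583.3 192.5] yaw -2.5 R size 83 48 grip [585.6 176.3] sc 10.5 n 222
(595, 520, 3)
```

View pics/s5.png

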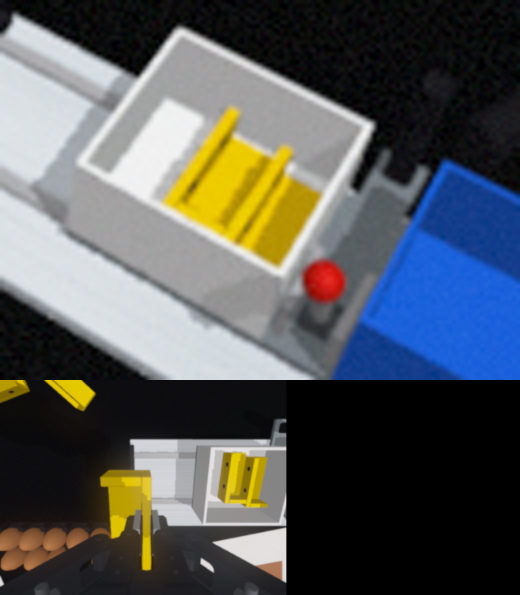

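R1 has been knocked about 17 mm towards R_B inside the bin, which is the announced disturbance. I set R2 down on the free bench spot, push R1 back to reopen the slot, then place R2 again.

Call:
send_rows(rows="-8 -45 0 0 0 0 0;-16 -90 0 0 0 0 0;-24 -132 0 0 0 0 0;-24 -132 -40 0 0 0 0;-24 -132 -90 0 0 0 0;-24 -132 -140 0 0 0 0;-24 -132 -175 0 0 0 0;-24 -132 -190 0 0 0 0")

```text
time_s: 40.9
position: [0.5524, -0.1039, 0.0168]
eef_rot: [[0.025, 1.0, -0.005], [1.0, -0.025, 0.001], [0.001, -0.005, -1.0]]
ft_force: [-20.3, 8.3, 65.0]
finger_gap: 0.0063
```

Call:
send_rows(rows="0 0 0 0 0 0 0;0 0 0 0 0 0 30;0 0 0 0 0 0 30;0 0 0 0 0 0 30;0 0 45 0 0 0 30;0 0 95 0 0 0 30;0 0 145 0 0 0 14;0 0 185 0 0 0 14")

```text
time_s: 41.7
position: [0.5553, -0.1061, 0.2078]
eef_rot: [[0.028, 1.0, 0.003], [1.0, -0.028, -0.001], [-0.001, 0.003, -1.0]]
ft_force: [1.6, -0.7, -0.7]
finger_gap: 0.0141
```

Call:
send_rows(rows="8 45 0 0 0 0 0;16 90 0 0 0 0 0;20 135 0 0 0 0 0;24 180 0 0 0 0 0;28 225 0 0 0 0 0;32 270 0 0 0 0 0;32 295 0 0 0 0 0;32 295 0 0 0 0 0")

```text
time_s: 42.5
position: [0.5863, 0.1926, 0.2043]
eef_rot: [[0.023, 1.0, 0.0], [1.0, -0.023, 0.001], [0.001, 0.0, -1.0]]
ft_force: [0.2, -0.5, -1.1]
finger_gap: 0.0002
```

```bash
cat >> h.py <<'E'
def table(f,x0=525,x1=655,y0=122,y1=256,s=6):
    W=world(f);I=f["image"];m=hsvmask(I,(18,110,50),(36,255,255))>0
    x,y,z=W[...,0]*1000,W[...,1]*1000,W[...,2]*1000
    print("    ",*["%3d"%v for v in range(y0,y1,s)])
    for xa in range(x0,x1,15):
        r=[]
        for ya in range(y0,y1,s):
            q=m&(x>=xa)&(x<xa+15)&(y>=ya)&(y<ya+s)
            r.append("%3.0f"%np.median(z[q]) if q.sum()>3 else "  -")
        print(xa,*r)
E
python3 - <<'E'
from h import *
f=grab("wrist");s=f["state"];print(s["position"],s["time_s"]);table(f)
for p in((590,185),(589,229)):
    try: fine(f["image"],world(f),p,zl=(.056,.07))
    except Exception as e: print(e)
pm(grab("scene"))
E
```

```text
[0.5863311  0.19257645 0.20432321] 42.5
     122 128 134 140 146 152 158 164 170 176 182 188 194 200 206 212 218 224 230 236 242 248 254
525   -   -   -   -   -   -   -   -  62  61  36  36  36  37  36   -   -   -   -   -   -   -   -
540   -   -   -   -   -   -   -   -  62  61  36  36  36  36  37  62  37  37  36  36  36  36   -
555   -   -   -   -   -   -   -   -  62  61  37  36  36  37  37  63  37  36  36  36  36  36   -
570   -   -   -   -   -   -   -   -  62  40  36  37  36  36  37  62  36  36  36  36  36  36   -
585   -   -   -   -   -   -   -  62  62  38  36  37  36  36  37  62  36  36  37  36  36  36   -
600   -   -   -   -   -   -   -   -  62  37  36  36  36  36  38  62  36  36  36  36  36  36   -
615   -   -   -   -   -   -   -  62  62  59  57  60  57  58  62  62  48  43  44  43  43  37   -
630   -   -   -   -   -   -   -   -   -   -   -   -   -   -  62  62  62  62  62  62  63   -   -
645   -   -   -   -   -   -   -   -   -   -   -   -   -   -   -   -   -   -   -   -   -   -   -
c [584.5 209.1] yaw -5.0 R size 91 80 grip [586.1 192.9] sc 10.59 n 2097
c [584.5 209.1] yaw -5.0 R size 91 80 grip [586.1 192.9] sc 10.59 n 2097
yel [330.5 252.9] 771 [0.5782 0.2019 0.037 ] x 0.527 0.627 y 0.164 0.243
yel [377.8 319. ] 19 [0.6665 0.3603 0.0241] x 0.658 0.673 y 0.358 0.363
red [350.6 274.9] 82 [0.6806 0.273  0.1485] x 0.579 0.689 y 0.263 0.282
red [372.7 329.6] 38 [0.6902 0.3596 0.0157] x 0.679 0.701 y 0.356 0.364
```

Call:
send_rows(rows="-3 0 0 0 0 -8 0;-5 0 0 0 0 -16 0;-8 0 0 0 0 -24 0;-10 0 0 0 0 -32 0;-10 0 0 0 0 -40 0;-10 0 0 0 0 -48 0;-10 0 0 0 0 -56 0;-10 0 0 0 0 -62 0")

```text
time_s: 43.4
position: [0.5769, 0.1869, 0.2045]
eef_rot: [[0.899, 0.438, 0.0], [0.438, -0.899, -0.0], [0.0, 0.0, -1.0]]
ft_force: [-0.4, -0.5, -0.0]
finger_gap: -0.0001
```

Call:
send_rows(rows="0 0 0 0 0 -8 0;0 0 -30 0 0 -16 0;0 0 -70 0 0 -24 0;0 0 -110 0 0 -28 0;0 0 -140 0 0 -28 0;0 0 -155 0 0 -28 0;0 0 -155 0 0 -28 0")

```text
time_s: 44.1
position: [0.5749, 0.1868, 0.047]
eef_rot: [[1.0, -0.03, -0.005], [-0.03, -1.0, -0.001], [-0.004, 0.001, -1.0]]
ft_force: [0.2, 0.4, -0.1]
finger_gap: -0.0001
```

Call:
send_rows(rows="0 -4 0 0 0 0 0;0 -8 0 0 0 0 0;0 -12 0 0 0 0 0;0 -16 0 0 0 0 0;0 -20 0 0 0 0 0;1 -23 0 0 0 0 0;1 -23 0 0 0 0 0")

```text
time_s: 44.8
position: [0.5779, 0.1654, 0.0494]
eef_rot: [[1.0, -0.028, 0.0], [-0.028, -1.0, -0.0], [0.0, 0.0, -1.0]]
ft_force: [-0.1, 1.0, 0.2]
finger_gap: -0.0001
```

Call:
send_rows(rows="0 3 0 0 0 0 0;0 3 45 0 0 0 0;0 3 95 0 0 0 0;0 3 145 0 0 8 0;0 3 155 0 0 16 0;-3 -42 155 0 0 24 0;-6 -90 155 0 0 32 30;-9 -138 155 0 0 40 30")

```text
time_s: 45.6
position: [0.5687, 0.0288, 0.2045]
eef_rot: [[0.782, 0.624, 0.001], [0.624, -0.782, -0.0], [0.0, 0.001, -1.0]]
ft_force: [0.1, -0.2, -0.7]
finger_gap: 0.0282
```

```bash
python3 - <<'E'
from h import *
f=grab("wrist");s=f["state"];print(s["position"],s["time_s"]);table(f)
g=grab("scene");pm(g);table(g)
E
```

```text
[0.56872405 0.0288306  0.20453788] 45.6
     122 128 134 140 146 152 158 164 170 176 182 188 194 200 206 212 218 224 230 236 242 248 254
525   -   -   -   -   -   -  59  62  36  36  36  36  36   -   -   -   -   -   -   -   -   -   -
540   -   -   -   -   -   -  59  62  36  37  36  36  36   -  48  62   -   -   -   -   -   -   -
555   -   -   -   -   -   -  60  62  36  36  36  36  36   -  49  62  62   -  36  36   -   -   -
570   -   -   -   -   -   -  60  62  36  36  36  36  36   -  50  62   -   -  37  36  36  36   -
585   -   -   -   -   -   -  60  62  37  36  36  36  36   -  51  62   -  37  36  36  36  36   -
600   -   -   -   -   -   -  60  62  36  36  36  36  36   -  53  62   -  37  36  36  36  35   -
615   -   -   -   -   -   -  61  62  61  59  60  59  61   -  54  62  62  55  44  42  40   -   -
630   -   -   -   -   -   -   -   -   -   -   -   -   -   -  59  62  62  62  62  63  62   -   -
645   -   -   -   -   -   -   -   -   -   -   -   -   -   -   -   -   -   -   -   -   -   -   -
yel [320.6 247.3] 439 [0.5756 0.174  0.0367] x 0.529 0.626 y 0.152 0.197
yel [337.8 257.7] 357 [0.5
[... 523 characters left out ...]
  36  36  36  35   -   -   -
555   -   -   -   -   -   -  62  36  36  36  36  36  35   -  61  59  36  36  35  36   -   -   -
570   -   -   -   -   -   -  62  40  36  35  36  36  36   -  61  58  36  36  37  37   -   -   -
585   -   -   -   -   -   -  62  38  36  36  36  36  36   -  62  52  36  36  37  35   -   -   -
600   -   -   -   -   -   -  62  52   -   -   -   -   -   -  61  58  36  36  36  36   -   -   -
615   -   -   -   -   -   -  62  61  63   -  62  61   -   -  62  61   -   -   -   -   -   -   -
630   -   -   -   -   -   -   -   -   -   -   -   -   -   -   -   -   -   -   -   -   -   -   -
645   -   -   -   -   -   -   -   -   -   -   -   -   -   -   -   -   -   -   -   -   -   -   -
```

Call:
send_rows(rows="2 40 0 0 0 -8 0;4 85 0 0 0 -16 0;6 125 0 0 0 -24 0;8 153 0 0 0 -32 0;8 153 0 0 0 -40 0;8 153 -40 0 0 -40 0;8 153 -90 0 0 -40 0;8 153 -130 0 0 -40 0")

```text
time_s: 46.5
position: [0.576, 0.1837, 0.0723]
eef_rot: [[0.999, -0.032, -0.0], [-0.032, -0.999, 0.0], [-0.0, -0.0, -1.0]]
ft_force: [0.5, -0.4, -0.7]
finger_gap: 0.0002
```

Call:
send_rows(rows="0 0 -15 0 0 0 0;0 0 -20 0 0 0 0;0 -5 -20 0 0 0 0;0 -10 -20 0 0 0 0;0 -14 -20 0 0 0 0;0 -18 -20 0 0 0 0;0 -18 -20 0 0 0 0;0 -16 -20 0 0 0 0")

```text
time_s: 47.3
position: [0.5773, 0.166, 0.0549]
eef_rot: [[0.999, -0.033, 0.001], [-0.033, -0.999, 0.0], [0.001, -0.0, -1.0]]
ft_force: [0.6, -0.6, 0.5]
finger_gap: -0.0003
```

Call:
send_rows(rows="8 0 0 0 0 0 0;16 0 0 0 0 0 0;22 0 0 0 0 0 0;28 0 0 0 0 0 0;34 0 0 0 0 0 0;40 0 0 0 0 0 0;40 0 0 0 0 0 0")

```text
time_s: 48.0
position: [0.6179, 0.1662, 0.0542]
eef_rot: [[0.999, -0.033, 0.001], [-0.033, -0.999, -0.0], [0.001, 0.0, -1.0]]
ft_force: [-0.3, -0.3, -0.6]
finger_gap: 0.0003
```

Call:
send_rows(rows="-4 0 0 0 0 0 0;-4 0 45 0 0 0 0;-4 0 95 0 0 0 0;-8 0 145 0 0 8 0;-15 -30 150 0 0 16 0;-25 -75 150 0 0 24 0;-35 -120 150 0 0 32 30;-45 -165 150 0 0 40 30")

```text
time_s: 48.8
position: [0.5708, 0.0003, 0.2047]
eef_rot: [[0.782, 0.623, 0.001], [0.623, -0.782, -0.0], [0.0, 0.0, -1.0]]
ft_force: [1.0, -0.6, -0.5]
finger_gap: 0.0282
```

```bash
python3 - <<'E'
from h import *
f=grab("wrist");s=f["state"];print(s["position"],s["time_s"]);table(f)
g=grab("scene");pm(g)
E
```

```text
[5.70759642e-01 3.34617337e-04 2.04659190e-01] 48.8
     122 128 134 140 146 152 158 164 170 176 182 188 194 200 206 212 218 224 230 236 242 248 254
525   -   -   -   -   -   -   -   -   -   -   -   -   -   -   -   -   -   -   -   -   -   -   -
540   -   -   -   -   -  56  62  35  36  36  36  36   -   -   -   -   -   -   -   -   -   -   -
555   -   -   -   -  50  61  62  37  36  36  36  36   -   -   -   -   -   -   -   -   -   -   -
570   -   -   -   -  50  62  62  37  36  36  37  36   -   -  42   -   -   -   -   -   -   -   -
585   -   -   -   -  53  62   -  36  36  36  36  37   -   -  51  62   -   -   -   -   -   -   -
600   -   -   -  40  58  63   -  37  36  36  36   -   -   -  51  62   -   -  37  36  36   -   -
615   -   -   -  50  62  62  47  36  37  36  36   -   -   -  52  62  62  60  46  39  38   -   -
630   -   -   -  53  62  62  62  62  60  61  61   -   -   -  56  62  62  62  62  62  62   -   -
645   -   -   -   -   -   -   -   -   -   -   -   -   -   -   -   -   -   -   -   -   -   -   -
yel [316.2 247.2] 384 [0.582  0.1635 0.0369] x 0.528 0.624 y 0.144 0.191
yel [337.8 257.7] 357 [0.581  0.2221 0.0368] x 0.529 0.626 y 0.207 0.243
yel [377.9 318.6] 17 [0.6649 0.3601 0.0233] x 0.657 0.674 y 0.358 0.363
red [350.6 274.9] 82 [0.6808 0.273  0.1487] x 0.581 0.688 y 0.264 0.282
red [372.7 329.6] 38 [0.6905 0.3596 0.0157] x 0.679 0.702 y 0.356 0.364
```

Call:
send_rows(rows="-3 -20 5 0 0 8 30;-6 -45 10 0 0 16 30;-9 -70 20 0 0 24 30;-12 -95 30 0 0 32 30;-15 -108 40 0 0 40 30;-15 -108 40 0 0 48 30;-15 -108 40 0 0 50 30;-15 -108 40 0 0 50 30")

```text
time_s: 49.7
position: [0.5567, -0.106, 0.2444]
eef_rot: [[0.033, 0.999, -0.0], [0.999, -0.033, 0.0], [0.0, -0.0, -1.0]]
ft_force: [0.2, -0.4, 0.4]
finger_gap: 0.0296
```

```bash
python3 - <<'E'
from h import *
look((555,-120))
E
```

```text
t 49.7 tcp [ 556.7 -106.   244.4] yaw 88.1 gap 0.02962450785739313
c [ 552.8 -119. ] yaw 177.5 R size 88 39 grip [ 550.5 -102.9] sc 0.07 n 714
move [-6.1  3.1] z -229.4 turn -0.6
```

Call:
send_rows(rows="-3 2 -45 0 0 0 30;-6 3 -90 0 0 0 30;-6 3 -135 0 0 0 30;-6 3 -180 0 0 0 30;-6 3 -213 0 0 0 30;-6 3 -228 0 0 0 30;-6 3 -228 0 0 0 30")

```text
time_s: 50.45
position: [0.5483, -0.1022, 0.0135]
eef_rot: [[0.033, 0.999, -0.006], [0.999, -0.033, 0.002], [0.002, -0.006, -1.0]]
ft_force: [-0.0, -0.8, 0.0]
finger_gap: 0.0298
```

Call:
send_rows(rows="0 0 0 0 0 0 0;0 0 0 0 0 0 0;0 0 0 0 0 0 0;0 0 0 0 0 0 0;0 0 0 0 0 0 0;0 0 50 0 0 0 0;0 0 100 0 0 0 0;0 0 150 0 0 0 0")

```text
time_s: 51.25
position: [0.5502, -0.1035, 0.1677]
eef_rot: [[0.033, 0.999, -0.001], [0.999, -0.033, 0.0], [0.0, -0.001, -1.0]]
ft_force: [1.0, -0.2, -0.7]
finger_gap: 0.0062
```

Call:
send_rows(rows="4 45 30 0 0 0 0;8 90 38 0 0 0 0;12 135 38 0 0 0 0;16 180 38 0 0 0 0;20 225 38 0 0 0 0;23 265 38 0 0 0 0;25 303 38 0 0 0 0;25 303 38 0 0 0 0")

```text
time_s: 52.05
position: [0.5754, 0.2038, 0.204]
eef_rot: [[0.027, 1.0, -0.0], [1.0, -0.027, 0.001], [0.001, -0.0, -1.0]]
ft_force: [-0.1, -0.1, -0.6]
finger_gap: 0.0065
```

```bash
python3 - <<'E'
from h import *
s=read_state();print(s["position"],s["finger_gap"],np.degrees(np.arctan2(s["eef_rot"][1][0],s["eef_rot"][0][0])))
f=grab("scene");W=world(f);m=hsvmask(f["image"],(20,120,60),(35,255,255))>0
q=m&(W[...,2]>.12)&(W[...,2]<.3);A=W[q]*1000;print(len(A),np.percentile(A,[2,50,98],axis=0).round(1) if len(A) else 0)
pm(f)
E
```

```text
[0.57539121 0.20375051 0.20397158] 0.006515929700114765 88.4636860518509
531 [[542.9 167.1 191.1]
 [595.8 186.5 195.1]
 [626.3 206.2 248.6]]
yel [333.8 212.6] 566 [0.5943 0.1855 0.195 ] x 0.308 0.628 y 0.12 0.209
yel [316.3 247.1] 383 [0.5819 0.1634 0.0368] x 0.527 0.622 y 0.144 0.191
yel [337.8 257.7] 357 [0.5812 0.2222 0.0368] x 0.531 0.626 y 0.207 0.243
yel [377.9 318.6] 17 [0.6648 0.3601 0.024 ] x 0.657 0.672 y 0.358 0.363
red [350.6 274.9] 81 [0.6802 0.2731 0.1485] x 0.586 0.688 y 0.263 0.282
red [372.7 329.6] 38 [0.69   0.3597 0.0152] x 0.679 0.703 y 0.356 0.364
```

Call:
send_rows(rows="-3 -2 -40 0 0 0 0;-3 -2 -80 0 0 0 0;-3 -2 -110 0 0 0 0;-3 -2 -122 0 0 0 0;-3 -2 -130 0 0 0 0;-3 -2 -134 0 0 0 0;-3 -2 -134 0 0 0 0")

```text
time_s: 52.8
position: [0.5734, 0.1968, 0.0709]
eef_rot: [[0.033, 0.999, 0.001], [0.999, -0.033, 0.0], [0.0, 0.001, -1.0]]
ft_force: [-0.5, -0.1, -0.4]
finger_gap: 0.0062
```

Call:
send_rows(rows="0 0 -3 0 0 0 0;0 0 -5 0 0 0 0;0 0 -5 0 0 0 0")

```text
time_s: 53.1
position: [0.5728, 0.1972, 0.0652]
eef_rot: [[0.032, 0.999, -0.0], [0.999, -0.032, -0.0], [-0.0, -0.0, -1.0]]
ft_force: [-0.3, -0.5, -1.1]
finger_gap: 0.0063
```

Call:
send_rows(rows="0 0 0 0 0 0 16;0 0 0 0 0 0 16;0 0 0 0 0 0 16;0 0 20 0 0 0 16;0 0 60 0 0 0 16;0 0 110 0 0 0 16;0 0 145 0 0 0 16;0 0 145 0 0 0 16")

```text
time_s: 53.9
position: [0.576, 0.1981, 0.217]
eef_rot: [[0.032, 0.999, 0.011], [0.999, -0.032, 0.002], [0.003, 0.011, -1.0]]
ft_force: [-0.2, 0.7, 0.4]
finger_gap: 0.0163
```

```bash
python3 - <<'E'
from h import *
f=grab("wrist");s=f["state"];print(s["position"],s["time_s"]);table(f)
g=grab("scene");pm(g)
cv2.imwrite("pics/w6.png",f["image"])
E
```

```text
[0.57603373 0.19810496 0.21697626] 53.9
     122 128 134 140 146 152 158 164 170 176 182 188 194 200 206 212 218 224 230 236 242 248 254
525   -   -   -   -   -   -   -  70  70  70  70  70  70  70   -   -   -   -   -   -   -   -   -
540   -   -   -   -   -  62  55  44  44  44  44  44  69  70  57  62  37  36  36  36  36  36   -
555   -   -   -   -   -  62  50  44  44  44  44  44  70  70  62  62  37  36  36  36  36  36   -
570   -   -   -   -  62  62  37  44  44  44  44  44  70  70  62  62  36  36  36  36  36  36   -
585   -   -   -   -  62  62  37  44  44  44  44  44  70  70  62  62  36  36  36  36  36  36   -
600   -   -   -   -  62  57  37  44  44  44  44  44  70  71  62  62  36  36  36  36  36  36   -
615   -   -   -  62  62  46  38  37  37  37  44  44  70  70  62  62  45  45  42  43  42  36   -
630   -   -   -   -  62  62  62  60  52  54  57   -   -   -  62  63  62  62  63  62  62   -   -
645   -   -   -   -   -   -   -   -   -   -   -   -   -   -   -   -   -   -   -   -   -   -   -
yel [322.1 244.6] 698 [0.5742 0.1769 0.0497] x 0.527 0.624 y 0.145 0.203
yel [337.8 257.7] 357 [0.5811 0.2222 0.0366] x 0.53 0.626 y 0.207 0.243
yel [377.8 318.8] 18 [0.665  0.3602 0.024 ] x 0.657 0.673 y 0.358 0.363
red [350.6 274.9] 82 [0.6802 0.273  0.1487] x 0.579 0.687 y 0.263 0.282
red [372.7 329.6] 38 [0.6914 0.3596 0.0159] x 0.679 0.702 y 0.356 0.364
```

View pics/w6.png

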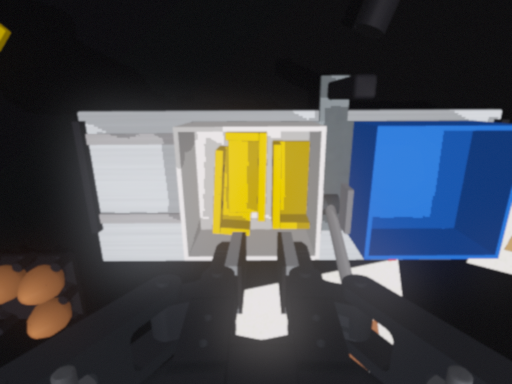

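All three right-hand runners are in the white bin, below the rim (walls at x=220, 262 and 278 px), and the pointer hasn't moved. Next is the left-hand runner L3.

Call:
send_rows(rows="-5 -25 20 0 0 5 30;-20 -65 30 0 0 11 30;-40 -105 30 0 0 17 30;-60 -145 30 0 0 23 30;-80 -185 30 0 0 29 30;-100 -225 30 0 0 35 30;-120 -260 30 0 0 41 30;-140 -295 30 0 0 46 30")

```text
time_s: 54.8
position: [0.4308, -0.0985, 0.2384]
eef_rot: [[-0.699, 0.715, -0.003], [0.715, 0.699, 0.001], [0.003, -0.001, -1.0]]
ft_force: [0.6, -0.1, 0.5]
finger_gap: 0.03
```

Call:
send_rows(rows="-20 -25 0 0 0 3 30;-20 -25 0 0 0 3 30;-20 -25 0 0 0 3 30")

```text
time_s: 55.1
position: [0.4119, -0.1227, 0.239]
eef_rot: [[-0.731, 0.682, -0.002], [0.682, 0.731, 0.002], [0.003, -0.0, -1.0]]
ft_force: [0.3, -0.0, 0.2]
finger_gap: 0.0302
```

```bash
python3 - <<'E'
from h import *
look((407,-110))
E
```

```text
t 55.1 tcp [ 411.9 -122.7  239. ] yaw 137.0 gap 0.030222979593744387
c [ 406.3 -109.6] yaw -132.5 L size 88 39 grip [ 416.1 -122.6] sc 0.07 n 680
move [4.1 0.1] z -224.0 turn 0.5
```

Call:
send_rows(rows="2 0 -45 0 0 0 30;4 0 -90 0 0 0 30;4 0 -135 0 0 0 30;4 0 -180 0 0 0 30;4 0 -210 0 0 0 30;4 0 -224 0 0 0 30;4 0 -224 0 0 0 30")

```text
time_s: 55.85
position: [0.415, -0.1203, 0.0136]
eef_rot: [[-0.734, 0.679, -0.005], [0.679, 0.734, 0.003], [0.006, -0.001, -1.0]]
ft_force: [-1.3, -0.3, -0.8]
finger_gap: 0.0301
```

Call:
send_rows(rows="0 0 0 0 0 0 0;0 0 0 0 0 0 0;0 0 0 0 0 0 0;0 0 0 0 0 0 0;0 0 0 0 0 0 0;0 0 50 0 0 0 0;0 0 100 0 0 0 0;0 0 150 0 0 0 0")

```text
time_s: 56.65
position: [0.4162, -0.1224, 0.1681]
eef_rot: [[-0.733, 0.68, -0.001], [0.68, 0.733, 0.0], [0.001, -0.0, -1.0]]
ft_force: [1.4, -0.8, -1.4]
finger_gap: 0.0064
```

Call:
send_rows(rows="14 40 30 0 0 -6 0;28 82 40 0 0 -12 0;42 124 40 0 0 -18 0;57 166 40 0 0 -24 0;72 208 40 0 0 -30 0;87 250 40 0 0 -36 0;102 292 40 0 0 -42 0;117 334 40 0 0 -48 0")

```text
time_s: 57.45
position: [0.5341, 0.2131, 0.2065]
eef_rot: [[0.019, 1.0, 0.0], [1.0, -0.019, -0.0], [-0.0, 0.0, -1.0]]
ft_force: [1.3, -0.3, -1.1]
finger_gap: 0.0067
```

Call:
send_rows(rows="14 40 0 0 0 -0.8 0;28 82 0 0 0 -0.8 0;42 124 0 0 0 -0.8 0;56 160 0 0 0 -0.8 0;59 168 0 0 0 -0.8 0;59 168 0 0 0 -0.8 0;59 168 0 0 0 -0.8 0")

```text
time_s: 58.15
position: [0.5925, 0.3783, 0.206]
eef_rot: [[0.029, 1.0, -0.001], [1.0, -0.029, -0.001], [-0.001, -0.001, -1.0]]
ft_force: [-0.8, -0.1, -0.2]
finger_gap: 0.0061
```

```bash
cat >> h.py <<'E'
def held():
    s=read_state();print(s["time_s"],s["position"].round(4),round(s["finger_gap"],4),np.degrees(np.arctan2(s["eef_rot"][1][0],s["eef_rot"][0][0])).round(1))
    f=grab("scene");W=world(f);m=hsvmask(f["image"],(20,120,60),(35,255,255))>0
    q=m&(W[...,2]>.12)&(W[...,2]<.3);A=W[q]*1000;print(len(A),np.percentile(A,[2,50,98],axis=0).round(1) if len(A) else 0)
    pm(f)
E
python3 -c "
from h import *
held()"
```

```text
58.15 [0.5925 0.3783 0.206 ] 0.0061 88.3
763 [[559.6 371.7 193.5]
 [610.9 392.7 197.4]
 [642.6 411.6 243.2]]
yel [322.1 244.6] 700 [0.5746 0.1764 0.0504] x 0.527 0.624 y 0.145 0.203
yel [430.2 262.9] 814 [0.6086 0.3937 0.1972] x 0.328 0.644 y 0.37 0.452
yel [337.8 257.7] 357 [0.581  0.2222 0.0366] x 0.53 0.626 y 0.207 0.243
yel [377.8 318.8] 18 [0.6638 0.3602 0.0237] x 0.657 0.673 y 0.358 0.363
red [350.6 274.9] 82 [0.6808 0.273  0.1486] x 0.579 0.688 y 0.263 0.282
red [372.7 329.6] 38 [0.69   0.3597 0.0159] x 0.68 0.702 y 0.356 0.364
```

Call:
send_rows(rows="0 0 -40 0 0 0 0;0 0 -80 0 0 0 0;0 0 -115 0 0 0 0;0 0 -135 0 0 0 0;0 0 -147 0 0 0 0;0 0 -153 0 0 0 0;0 0 -157 0 0 0 0;0 0 -157 0 0 0 0")

```text
time_s: 59.0
position: [0.5935, 0.3793, 0.0503]
eef_rot: [[0.029, 1.0, 0.001], [1.0, -0.029, 0.001], [0.001, 0.001, -1.0]]
ft_force: [0.1, 0.1, -1.1]
finger_gap: 0.0065
```

Call:
send_rows(rows="0 0 0 0 0 0 15;0 0 0 0 0 0 15;0 0 0 0 0 0 15;0 0 20 0 0 0 15;0 0 60 0 0 0 15;0 0 110 0 0 0 15;0 0 160 0 0 0 15;-20 -40 180 0 0 -8 30")

```text
time_s: 59.8
position: [0.5781, 0.3439, 0.2357]
eef_rot: [[0.167, 0.986, 0.013], [0.986, -0.167, 0.007], [0.009, 0.011, -1.0]]
ft_force: [1.2, 0.1, 0.7]
finger_gap: 0.0283
```

```bash
python3 - <<'E'
from h import *
f=grab("scene");pm(f)
f=grab("wrist");fine(f["image"],world(f),(598,394),zl=(.055,.075))
E
```

```text
yel [322.1 244.6] 701 [0.575  0.1765 0.0491] x 0.527 0.625 y 0.145 0.203
yel [337.8 257.6] 360 [0.5809 0.2218 0.0369] x 0.529 0.626 y 0.207 0.243
yel [407.5 292.8] 545 [0.5781 0.3946 0.0375] x 0.533 0.631 y 0.373 0.415
yel [377.8 318.8] 18 [0.6651 0.3602 0.0235] x 0.657 0.673 y 0.358 0.363
red [350.6 274.9] 82 [0.6808 0.273  0.1489] x 0.58 0.688 y 0.264 0.282
red [372.7 329.6] 38 [0.6914 0.3597 0.0159] x 0.678 0.703 y 0.356 0.364
c [594.4 394.8] yaw 179.5 L size 87 39 grip [591.2 378.8] sc 0.09 n 866
```

Call:
send_rows(rows="-12 -40 5 0 0 -8 30;-24 -85 8 0 0 -16 30;-36 -130 8 0 0 -24 30;-48 -175 8 0 0 -32 30;-60 -220 8 0 0 -40 30;-72 -265 8 0 0 -48 30;-84 -310 8 0 0 -56 30;-96 -355 8 0 0 -63 30")

```text
time_s: 60.7
position: [0.476, -0.017, 0.2371]
eef_rot: [[0.956, 0.294, 0.0], [0.294, -0.956, 0.0], [0.0, -0.0, -1.0]]
ft_force: [0.6, -0.8, -0.1]
finger_gap: 0.0299
```

Call:
send_rows(rows="-12 -45 0 0 0 0 30;-24 -90 0 0 0 0 30;-36 -135 0 0 0 0 30;-48 -180 0 0 0 0 30;-56 -218 0 0 0 0 30;-56 -218 0 0 0 0 30;-56 -218 0 0 0 0 30")

```text
time_s: 61.4
position: [0.4205, -0.234, 0.2368]
eef_rot: [[0.955, 0.296, -0.0], [0.296, -0.955, 0.001], [-0.0, -0.001, -1.0]]
ft_force: [-1.0, 0.5, 0.1]
finger_gap: 0.0303
```

```bash
python3 - <<'E'
from h import *
look((410,-233))
E
```

```text
t 61.4 tcp [ 420.5 -234.   236.8] yaw 17.2 gap 0.030256630642556067
c [ 410.2 -233.2] yaw -72.5 L size 87 39 grip [ 426.4 -231.2] sc 0.07 n 716
move [5.9 2.8] z -221.8 turn 0.3
```

Call:
send_rows(rows="3 2 -45 0 0 0 30;6 3 -90 0 0 0 30;6 3 -135 0 0 0 30;6 3 -180 0 0 0 30;6 3 -208 0 0 0 30;6 3 -221 0 0 0 30;6 3 -221 0 0 0 30")

```text
time_s: 62.15
position: [0.4256, -0.2275, 0.0143]
eef_rot: [[0.954, 0.301, -0.004], [0.301, -0.954, 0.003], [-0.003, -0.004, -1.0]]
ft_force: [-0.5, 0.3, 0.6]
finger_gap: 0.0301
```

Call:
send_rows(rows="0 0 0 0 0 0 0;0 0 0 0 0 0 0;0 0 0 0 0 0 0;0 0 0 0 0 0 0;0 0 0 0 0 0 0;0 0 50 0 0 0 0;0 0 100 0 0 0 0;0 0 150 0 0 0 0")

```text
time_s: 62.95
position: [0.4262, -0.2303, 0.1679]
eef_rot: [[0.955, 0.298, -0.001], [0.298, -0.955, 0.001], [-0.001, -0.001, -1.0]]
ft_force: [0.8, -1.5, -1.0]
finger_gap: 0.0065
```

Call:
send_rows(rows="13 40 30 0 0 7 0;26 84 40 0 0 15 0;39 128 40 0 0 23 0;52 172 40 0 0 31 0;65 216 40 0 0 39 0;78 260 40 0 0 47 0;91 304 40 0 0 55 0;104 348 40 0 0 63 0")

```text
time_s: 63.75
position: [0.531, 0.1191, 0.2065]
eef_rot: [[0.162, 0.987, 0.0], [0.987, -0.162, -0.0], [-0.0, 0.0, -1.0]]
ft_force: [1.0, 0.4, -0.1]
finger_gap: 0.0063
```

Call:
send_rows(rows="13 40 0 0 0 4 0;26 84 0 0 0 8 0;39 128 0 0 0 8 0;52 172 0 0 0 8 0;62 210 0 0 0 8 0;67 228 0 0 0 8 0;67 228 0 0 0 8 0;67 228 0 0 0 8 0")

```text
time_s: 64.55
position: [0.5975, 0.3451, 0.2057]
eef_rot: [[0.028, 1.0, -0.001], [1.0, -0.028, -0.001], [-0.001, -0.001, -1.0]]
ft_force: [-0.5, -0.3, -1.3]
finger_gap: 0.0068
```

```bash
python3 -c "
from h import *
held()"
```

```text
64.55 [0.5975 0.3451 0.2057] 0.0068 88.4
718 [[560.1 308.5 193.5]
 [610.5 326.9 206.7]
 [642.8 347.  250.9]]
yel [397.2 247.1] 744 [0.6101 0.327  0.2052] x 0.337 0.644 y 0.307 0.368
yel [322.1 244.6] 699 [0.5743 0.1766 0.0505] x 0.528 0.624 y 0.145 0.203
yel [337.7 257.8] 352 [0.5804 0.2222 0.0368] x 0.53 0.626 y 0.207 0.242
yel [407.6 292.9] 542 [0.5788 0.3948 0.0378] x 0.533 0.63 y 0.373 0.415
yel [377.8 318.8] 18 [0.665  0.3601 0.0236] x 0.658 0.674 y 0.358 0.363
red [350.6 274.9] 83 [0.68   0.273  0.1487] x 0.579 0.688 y 0.263 0.282
red [372.7 329.6] 38 [0.6912 0.3597 0.0161] x 0.678 0.701 y 0.356 0.364
```

Call:
send_rows(rows="0 1 -40 0 0 0 0;0 2 -80 0 0 0 0;0 2 -115 0 0 0 0;0 2 -135 0 0 0 0;0 2 -147 0 0 0 0;0 2 -153 0 0 0 0;0 2 -156 0 0 0 0;0 2 -156 0 0 0 0")

```text
time_s: 65.4
position: [0.5986, 0.3473, 0.0514]
eef_rot: [[0.029, 1.0, 0.002], [1.0, -0.029, 0.001], [0.001, 0.002, -1.0]]
ft_force: [-0.3, -0.0, -0.9]
finger_gap: 0.0063
```

Call:
send_rows(rows="0 0 0 0 0 0 15;0 0 0 0 0 0 15;0 0 0 0 0 0 15;0 0 20 0 0 0 15;0 0 60 0 0 0 15;0 0 110 0 0 0 15;0 0 160 0 0 0 15;-40 0 170 0 0 0 15")

```text
time_s: 66.2
position: [0.5661, 0.3493, 0.229]
eef_rot: [[0.032, 0.999, 0.017], [0.999, -0.032, 0.007], [0.008, 0.017, -1.0]]
ft_force: [0.9, 1.9, 0.3]
finger_gap: 0.015
```

Call:
send_rows(rows="-45 -5 10 0 0 0 15;-90 -10 10 0 0 0 15;-130 -15 10 0 0 0 15;-130 -15 10 0 0 0 15;-130 -15 10 0 0 0 15")

```text
time_s: 66.7
position: [0.4275, 0.3327, 0.2314]
eef_rot: [[0.028, 1.0, 0.002], [1.0, -0.028, 0.001], [0.001, 0.002, -1.0]]
ft_force: [1.2, -0.5, 1.0]
finger_gap: 0.0148
```

```bash
python3 - <<'E'
from h import *
f=grab("scene");pm(f);I=f["image"];print(f["state"]["position"],f["state"]["ft_force"])
g=grab("top");W=world(g);runners(g["image"],W,20)
a=cv2.resize(I[190:345,235:455],None,fx=3.4,fy=3.4,interpolation=cv2.INTER_CUBIC);cv2.imwrite("pics/s7.png",a)
cv2.imwrite("pics/t7.png",cv2.resize(g["image"],None,fx=1.5,fy=1.5))
E
```

```text
yel [322.1 244.6] 701 [0.5745 0.1765 0.05  ] x 0.529 0.624 y 0.144 0.204
yel [337.8 257.7] 359 [0.5807 0.2221 0.0369] x 0.53 0.625 y 0.207 0.242
yel [380.1 281.4] 407 [0.5852 0.3326 0.0364] x 0.535 0.63 y 0.311 0.351
yel [407.5 292.9] 544 [0.5789 0.3944 0.0381] x 0.533 0.631 y 0.373 0.415
yel [377.8 318.8] 18 [0.6661 0.3604 0.0246] x 0.658 0.674 y 0.357 0.363
red [350.6 274.9] 82 [0.6802 0.273  0.149 ] x 0.581 0.688 y 0.263 0.282
red [372.7 329.6] 38 [0.69   0.3596 0.0159] x 0.678 0.701 y 0.356 0.364
[0.42746471 0.33269823 0.23136791] [ 1.1644064  -0.4965285   1.01749708]
{'px': array([138., 177.]), 'c': (597.9, 394.7), 'size': (89, 40), 'yaw': np.float64(177.7), 'hand': 'L', 'ends': [np.int64(15), np.int64(7)], 'sides': [np.int64(135), np.int64(80)], 'lowmean': np.int64(0), 'n': 275, 'zmax': np.float64(0.065)}
{'px': array([153., 176.]), 'c': (596.5, 335.6), 'size': (87, 37), 'yaw': np.float64(-6.2), 'hand': 'L', 'ends': [np.int64(24), np.int64(22)], 'sides': [np.int64(99), np.int64(45)], 'lowmean': np.int64(0), 'n': 276, 'zmax': np.float64(0.065)}
{'px': array([193., 179.]), 'c': (587.7, 201.5), 'size': (113, 103), 'yaw': np.float64(173.7), 'hand': 'L', 'ends': [np.int64(26), np.int64(4)], 'sides': [np.int64(385), np.int64(281)], 'lowmean': np.int64(0), 'n': 780, 'zmax': np.float64(0.071)}
```

View pics/s7.png

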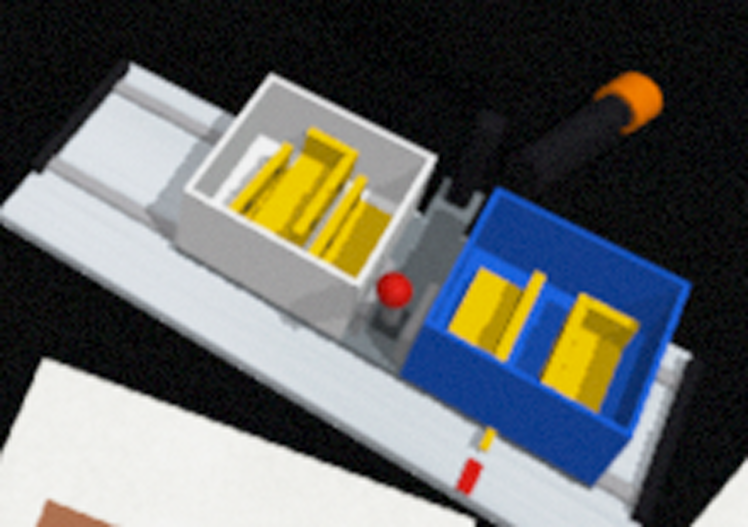

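View pics/t7.png

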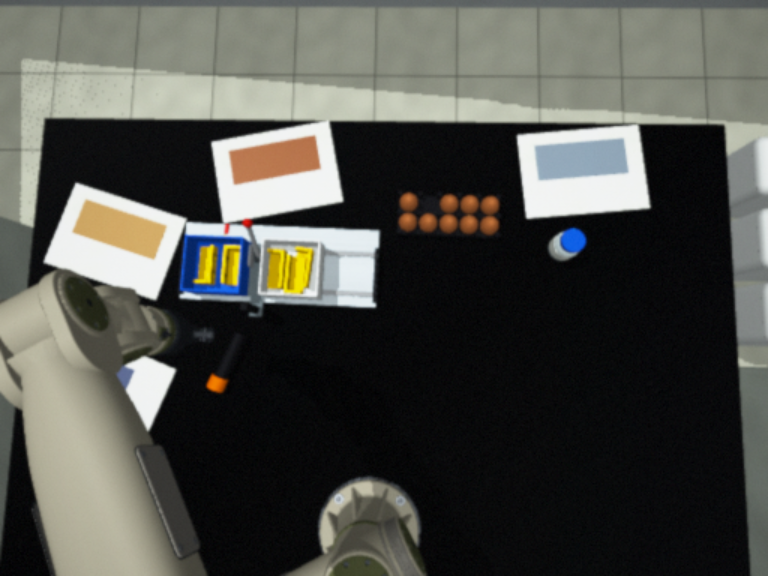

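Five runners are sorted, the pointer is on the mark, and the eggs, torch and jar are where they were. The lever ball stands about 5 mm (0.05 rad) short of its first locked position, so I push it home once more before handing in.

Call:
send_rows(rows="40 -10 0 0 0 0 0;80 -20 0 0 0 0 0;120 -35 0 0 0 0 0;160 -48 0 0 0 0 0;195 -59 0 0 0 0 0;203 -59 -35 0 0 0 0;203 -59 -75 0 0 0 0;203 -59 -104 0 0 0 0")

```text
time_s: 67.6
position: [0.6324, 0.2722, 0.1226]
eef_rot: [[0.031, 1.0, -0.002], [1.0, -0.031, -0.0], [-0.001, -0.002, -1.0]]
ft_force: [1.3, -0.3, -0.3]
finger_gap: -0.0003
```

Call:
send_rows(rows="0 0 0 0 0 0 0;10 0 0 0 0 0 0;20 0 0 0 0 0 0;28 0 0 0 0 0 0;35 0 0 0 0 0 0;40 -1 0 0 0 0 0;44 -1 0 0 0 0 0;44 -1 0 0 0 0 0")

```text
time_s: 68.4
position: [0.6599, 0.2735, 0.1272]
eef_rot: [[0.025, 0.999, -0.028], [1.0, -0.025, -0.0], [-0.001, -0.028, -1.0]]
ft_force: [-43.7, -0.1, 22.4]
finger_gap: 0.0003
```

Call:
send_rows(rows="-6 0 0 0 0 0 0;-14 0 0 0 0 0 0;-30 0 0 0 0 0 0;-36 0 0 0 0 0 0;-40 0 45 0 0 0 0;-40 0 90 0 0 0 0;-80 5 100 0 0 0 0;-120 10 100 0 0 0 0")

```text
time_s: 69.2
position: [0.5582, 0.2829, 0.2307]
eef_rot: [[0.031, 0.999, 0.009], [1.0, -0.031, 0.003], [0.003, 0.009, -1.0]]
ft_force: [-1.0, 0.7, -0.3]
finger_gap: 0.0001
```

Call:
send_rows(rows="-45 10 0 0 0 0 0;-90 20 0 0 0 0 0;-110 25 0 0 0 0 0;-110 25 0 0 0 0 0;-110 25 0 0 0 0 0")

```text
time_s: 69.7
position: [0.4461, 0.3079, 0.2276]
eef_rot: [[0.028, 1.0, 0.003], [1.0, -0.028, 0.001], [0.001, 0.003, -1.0]]
ft_force: [0.9, 0.3, -0.1]
finger_gap: 0.0
```

```bash
python3 - <<'E'
from h import *
f=grab("scene");pm(f);print(f["state"]["time_s"],f["state"]["position"])
E
```

```text
yel [327.4 249. ] 1058 [0.577  0.1922 0.0454] x 0.527 0.626 y 0.145 0.243
yel [380.1 281.4] 409 [0.5852 0.3327 0.0362] x 0.533 0.629 y 0.311 0.351
yel [407.6 292.9] 545 [0.579  0.3949 0.0379] x 0.534 0.63 y 0.373 0.415
yel [377.9 319. ] 20 [0.6664 0.3603 0.0236] x 0.658 0.674 y 0.358 0.363
red [350.3 276.1] 85 [0.6823 0.273  0.1476] x 0.584 0.69 y 0.262 0.282
red [372.7 329.6] 38 [0.6903 0.3597 0.0155] x 0.679 0.702 y 0.356 0.364
69.7 [0.44613727 0.30785143 0.22761978]
```

The lever is home (ball x 0.682, z 0.148, as at the start), the pointer stands on the mark, and the arm is clear. Handing in.

```bash
python3 -c "
from station import *
print(job_done())"
```

```text
the job is handed in; nothing more can be done
None
```

The job is handed in at about 70 s of the 210 s. All five runners are sorted, the shuttle is clamped and the pointer is on the red mark, but the shuttle slipped once on the way.

**What I did:** I unclamped the shuttle, slid it about 112 mm to the mark and clamped it. The three right-hand runners went into the white bin and the two left-hand ones into the blue bin.

**Last checks:**
- **Pointer:** it stands within about 1 mm of the mark along the rail.
- **Clamp:** the lever is at its locked end and the ball matches its starting position to 1–2 mm.
- **Runners:** all five are inside the right bins and below the rims. One right-hand runner rests across another's ledge, with its top at 70 mm against the 94 mm rim.
- **Bench:** the eggs, torch and jar look unmoved in the final top picture, and the arm was clear of everything when I handed in.

**What went wrong on the way:**
- **Slipped shuttle:** while I placed the first runner, the gripper apparently leaned on the bin rim and pushed the clamped shuttle about 5 mm off the mark. I unclamped, realigned and reclamped it, so that step was done a second time with one runner already in the bin.
- **Contact forces:** the wrist read about 42 N in that contact. Two later readings of about 50 and 65 N came while pressing a held runner down. The 120 N wrist limit was never reached in the readings, but I cannot tell whether the 40 N limit on the gripper's body was touched in the rim contact.
- **Knocked runner:** one runner was knocked about 17 mm inside the white bin. I took the third runner back out, pushed the knocked one into place and put the third back in.

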